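# Load a flow cell in its filling stand with the ports up

## Task

Take the steel flow cell out of its blue rest and lay it, either way round, in the two white V-blocks of the filling stand, with its white rings centred in the Vs; set it down gently. Take it again and roll it round there until its filling ports and end flats face straight up, then swing the hinged keeper over and press it fully home on the flat at the cell's end. Leave the small beaker and the two vials where they stand.

Things in the scene. Friction and masses are not known exactly. Their poses are not given: they have to be found in the camera images.
- cell_center (a point): Centre, on its axis, of the flow cell: a steel cylinder 28 mm in diameter, 184 mm long, about 0.28 kg, both ends alike. Its z axis runs along the cell; its x axis points straight out of the side with the ports and flats. Grip it across the round middle (60 mm long). It starts lying in the rest with the ports 110 to 180 degrees away from straight up, to either side: more than one turn of the wrist.
- cell_port (a point): Mouth of one of the cell's two filling ports (white 13 mm discs with a black hole), 26 mm either side of the centre on the cell's +x side, 15 mm from its axis. A blue line along the middle marks the side exactly opposite the ports.
- cell_ring (a point): On the axis, in the middle of one of the cell's two white plastic rings, 34 mm in diameter and 16 mm wide, 50 mm either side of the centre. The rings are what lies in the Vs. Beyond them each end of the cell, from 60 to 92 mm from its centre, is D-shaped, with a flat on the +x side 10.5 mm from the axis and 18 mm wide.
- cell_rest: Blue rest the cell starts in, fixed: base 130 x 64 mm, 10 mm thick, two V-blocks (10 mm thick, 60 mm wide, 62 mm high) 50 mm either side of the middle, nothing above 16 mm between them; the cell's axis lies 66 mm above the worktop. Origin on the worktop under the middle; its own z axis points level along the cell, away from the robot, its x axis down.
- stand: Filling stand, fixed: grey base plate 190 x 100 mm (x from -110 to +80 mm), its top 11 mm up; two white V-blocks (10 mm thick, 60 mm wide, 62 mm high, 90 degree Vs) at x = -50 and +50 mm, nothing above 17 mm between them; at x = -80 mm, the end nearer the robot, a metal bridge with the hinged keeper. Origin on the worktop under the middle; x along the Vs away from the robot, y left, z up.
- stand_seat (a point): Where the cell's centre belongs: on the stand's middle, 66 mm above the worktop; same axes as the stand. The cell's axis then lies along this x.
- keeper (a joint): Angle of the keeper, a steel strap 18 mm wide, 9 mm thick. 0: closed, level towards the stand's -y side, its 16 mm rubber pad on the cell's flat; grows as it swings up and over to the +y side, to 2.0. It starts open, about upright (1.6 to 1.95); a stiff hinge (0.05 N m) holds it where it is left. It reaches 0 only on a flat that faces straight up; on the round it stops near 0.09.
- keeper_hinge (a point): Axis of the keeper's hinge, at x = -80, y = +38, z = 86.5 mm in the stand's frame; it runs along the stand's x. The strap and its tab reach 108 mm from it.
- keeper_tip (a point): Middle of the upper (when closed) face of the red finger tab (20 x 20 x 10 mm) at the keeper's free end, flush with the strap's upper face, 98 mm along the strap from the hinge axis and 4.5 mm above it when closed.
- beaker_mid (a point): Small glass beaker, 55 mm wide and 56 mm high, loose, to be left alone; half-way up.
- vial_a_mid (a point): Glass vial with black cap, 24 mm across, 56 mm high, loose, to be left alone; half-way up.
- vial_b_mid (a point): Glass vial with white cap, 24 mm across, 56 mm high, loose, to be left alone; half-way up.

How it is judged:
On the way:
1. the cell lies in the stand's Vs with its flats facing up (within 0.14 rad) while the keeper is still open (x of cell_center in the frame of stand_seat between -0.008 and 0.008 m and y of cell_center in the frame of stand_seat between -0.004 and 0.004 m and z of cell_center in the frame of stand_seat below 0.004 m and angle between cell_center's own x axis and vertical below 0.14 rad and value of joint keeper above 0.5 rad), for 0.2 s.
At the end, for the whole second after the job is handed in: the cell rests in both Vs of the stand (centre within 3 mm sideways and in height and 8 mm lengthways of the seat, axis within 0.05 rad of the Vs), its ports and flats face up within 0.12 rad (7 degrees), and the keeper is down on the flat (below 0.045 rad) (x of cell_center in the frame of stand_seat between -0.008 and 0.008 m and y of cell_center in the frame of stand_seat between -0.003 and 0.003 m and z of cell_center in the frame of stand_seat between -0.003 and 0.003 m and angle between the z axis of cell_center and the x axis of stand_seat, either way round below 0.05 rad and angle between cell_center's own x axis and vertical below 0.12 rad and value of joint keeper below 0.045 rad and linear speed of cell below 0.01 m/s); the robot touches nothing.
It fails at once if the beaker or a vial is shifted by over 20 mm (distance of any of beaker_mid, vial_a_mid, vial_b_mid from where it was at the start of the episode above 0.02 m).
It fails at once if the cell is let fall into the stand (faster than 0.5 m/s within 20 mm of its seat) (distance between cell_center and stand_seat below 0.02 m and linear speed of cell above 0.5 m/s).
It also fails if it takes over 72 s, if anything falls off the work surface, if the arm or the gripper's body presses on something with over 40 N, if the wrist force passes 120 N, or if a joint passes its speed limit or range.

## Robot

A 6-joint arm with a two-finger parallel gripper is mounted at the origin on a cart in front of the work surface, level with it; the furniture and walls round the work are solid. World frame = base frame: x ahead of the robot, y to its left, z up, the work surface at z = 0. Lengths are in m, angles in rad, forces in N, time in s.
With the tool pointing down it reaches from about 0.3 to 0.875 m from the base axis. Payload 6.4 kg.
Tool frame: the origin (TCP) lies at the very end of the fingers, on their centre line; the grasp point (between the pads) lies 19 mm behind it; z points along the fingers, y is the direction in which the jaws open and shut (so a half turn about z gives the same grasp; the last joint's range is limited). The gripper opens to 85 mm and grips with 20 to 120 N. Pads are 22 mm wide; open, the fingers measure 114 mm over their backs; the gripper's body (76 mm by 85 mm) begins 54 mm behind the grasp point. The pads swing forward as they close: fully open they stand 13 mm farther back than shut.
Start: joints at [-1.55, 0.181, 1.607, -0, 1.354, -0.206], TCP at [0.129, -0.56, 0.231] pointing down, gripper open.
Joint ranges: [-2.99, 2.99], [-0.89, 2.07], [0.3, 2.58], [-1.14, 4.28], [0, 2.63], [-3.12, 3.12]. Speed limits (rad/s): [2.57, 2.57, 3.01, 3.14, 3.14, 3.14].

## Interface

Orientations are given as a unit quaternion [w, x, y, z].
In Python, from bench import * gives the robot as it stands.
- The arm moves only by the tool arm_command, never from a script. Its argument "motion" is text: rows parted by semicolons, each of 7 numbers parted by spaces: the shift along the tool's x, y, z in units of 0.2 m (1.0 is 0.2 m), then the turn, a rotation vector about the tool's x, y, z in units of 60 degrees (1.0 is 60 degrees), then the opening, from 0 (shut) to 1 (fully open). In form: tx ty tz ax ay az grip; .... A call has 1 to 10 rows; each row shifts and turns the pose as measured when the row begins, along the tool's axes as they then stand; what a row does not reach is not made up. A row lasts 1/12 s, in which the tool goes at most 41.7 mm and 7.16 degrees, less where a joint would pass 70% of its speed; a pose out of reach is approached as far as the arm can. A call with a number of a shift or a turn outside -1 to 1 is refused whole. A call with a gripper value outside its range is refused whole. The fingers move at their own pace and stop on an object; the grip force is fixed at half the most. Time passes only in rows, so rows that do not move let the fingers close. It gives the time, the measured TCP pose, the force and the opening at its end, in the units of the state.
- get_obs(): the state, without advancing time (a new reading comes with each control period).
- camera(name): name is "side" or "top"; returns a dict with "img" (384x512x3 uint8, red, green, blue), "intrinsics" (3x3 intrinsics, pixels), "pose" (4x4, takes a point from camera to world coordinates). Camera axes: x right, y down, z forward; pixel columns grow to the right and rows downward; lengths in m; the calibration is good to about 2 mm. A picture is of the moment at which its call begins. There is no depth.
- hand_in(): hands the job in, once; it reports no verdict.
Trained networks look in the newest picture that a camera, given by its name, has taken for a name from the list of things; names that differ only in an ending like _2 or _b are one class to them, and where a whole thing is asked for, a point or a joint stands for the part that bears it (a point fixed in the world has none). Each returns a list of dicts, best first, with "conf" (0 to 1); they miss things now and then, are a little off and sometimes report something else, mostly with a low value. They report only what shows in the picture. A call takes as long as a camera call.
- search_frame(camera, target): "box" ([left, top, right, bottom] in pixels, round what is visible of it).
The state is a dict: "time_s": time; "q": joint angles; "dq": joint speeds; "joint_efforts": joint torques, N m; "eef_pos": TCP position; "eef_rot": TCP orientation; "wrist_force": force on the tool from outside, world axes, zero at the start; "torque": the same for the moment, N m; "opening": opening from 0.0 (shut) to 1.0 (fully open).
Only numpy, scipy, OpenCV 4.12 (cv2) and the standard library are available. Lean on these libraries where they do the work, as an engineer would, in place of code of your own. Each camera call takes 0.05 s, during which the arm holds its last target.

## Working session

There is one attempt and no reset: what is moved stays moved. The work goes in short steps, Python scripts to look and compute and a tool call to move; the robot and the scene stay as the last step left them, time stands still between calls to the robot, and variables do not carry over. Pictures are saved under pics/ and viewed, and the job is handed in when it is done.

Besides the shell and the picture viewer there is one more tool, called after "Emit:" by a JSON object that holds its "name" and its "arguments". arm_command: Moves the arm, as the interface text tells. Shifts and turns lie within -1 to 1; 1 stands for 0.2 m of shift or 60 degrees of turn. Its arguments: {"type":"object","properties":{"motion":{"type":"string"}},"required":["motion"]}

```bash
mkdir -p pics; ls
python3 - <<'E'
from bench import *
import cv2
o=get_obs(); print(o)
for n in ("side","top"):
    c=camera(n); cv2.imwrite(f"pics/{n}0.png",c["img"][:,:,::-1])
    print(n,c["intrinsics"],c["pose"])
    for t in ["cell_center","cell_port","cell_ring","cell_rest","stand","keeper","keeper_tip","beaker_mid","vial_a_mid","vial_b_mid"]:
        print(t,[(([round(v) for v in d["box"]]),round(d["conf"],2)) for d in search_frame(n,t)])
E
```

```text
pics
{'time_s': 0.0, 'q': array([-1.55029093e+00,  1.81551816e-01,  1.60796533e+00, -4.30029503e-05,
        1.35380039e+00, -2.06287131e-01]), 'dq': array([ 9.11856964e-05,  1.12455996e-04, -1.45018402e-03,  5.57865665e-04,
       -3.11294605e-04,  4.48413512e-04]), 'joint_efforts': array([-1.48331787e-04, -4.44871724e+01, -3.51332724e+01, -2.94391566e-04,
        9.18369245e-03, -1.20132111e-05]), 'eef_pos': array([ 0.12929041, -0.55972689,  0.23039872]), 'eef_rot': array([-8.60669891e-04,  9.93576634e-01,  1.13157975e-01,  5.90949833e-05]), 'wrist_force': array([-0.54858796,  1.21346754, -0.29354178]), 'torque': array([-0.05679384, -0.01124123, -0.00956273]), 'opening': 0.9961012410743829}
side [[387.49778162   0.         254.80859255]
 [  0.         387.49778162 194.27245279]
 [  0.           0.           1.        ]] [[-0.98354552 -0.11766077  0.13709179  0.4172513 ]
 [-0.18063557  0.65308148 -0.7354287   0.79347952]
 [-0.003001   -0.74809125 -0.66358908  0.65513394]
 [ 0.          0.          0.          1.        ]]
cell_center [([256, 141, 329, 163], 0.88)]
cell_port [([256, 
[... 477 characters left out ...]
21 197.32155425]
 [  0.           0.           1.        ]] [[-0.00595374 -0.99793055  0.06402476  0.47624515]
 [-0.99996727  0.00559071 -0.00584788  0.16107409]
 [ 0.00547784 -0.06405748 -0.99793118  0.94527772]
 [ 0.          0.          0.          1.        ]]
cell_center [([323, 184, 340, 261], 0.83)]
cell_port [([324, 187, 343, 264], 0.7)]
cell_ring [([322, 180, 344, 260], 0.91)]
cell_rest [([308, 197, 327, 244], 0.75), ([213, 164, 267, 237], 0.6)]
stand [([217, 159, 268, 237], 0.81)]
keeper [([211, 218, 234, 234], 0.72)]
keeper_tip [([213, 224, 232, 230], 0.74)]
beaker_mid [([148, 227, 173, 252], 0.82)]
vial_a_mid [([159, 196, 175, 209], 0.5)]
vial_b_mid [([216, 164, 272, 236], 0.59)]
```

Run:
```python
import cv2
a=cv2.imread("pics/top0.png");b=cv2.imread("pics/side0.png")
cv2.imwrite("pics/t0.png",cv2.resize(a[140:280,130:360],None,fx=3.4,fy=3.4,interpolation=cv2.INTER_CUBIC))
cv2.imwrite("pics/s0.png",cv2.resize(b[120:340,170:350],None,fx=2.7,fy=2.7,interpolation=cv2.INTER_CUBIC))
```

```text
(no output)
```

View pics/t0.png

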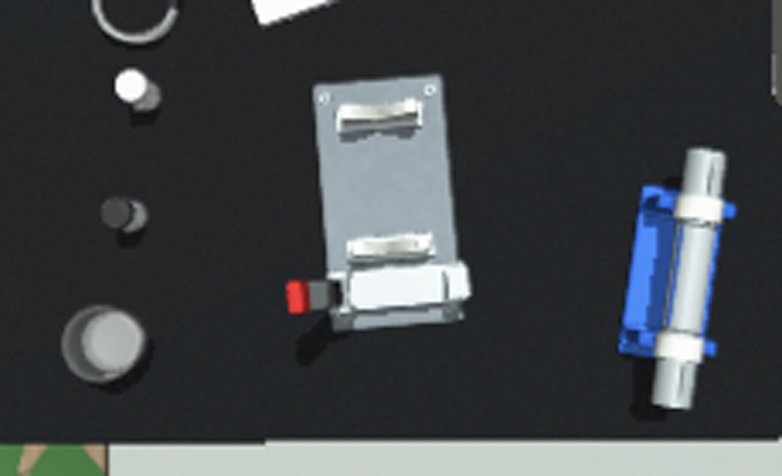

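View pics/s0.png

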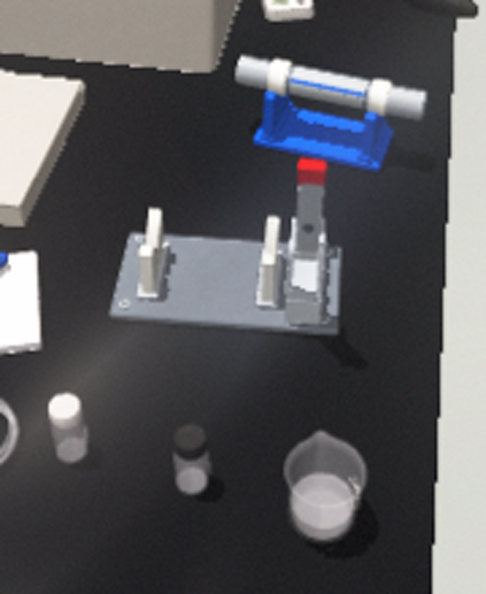

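View pics/top0.png

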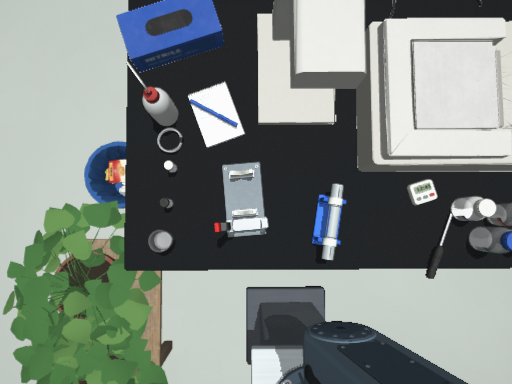

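Run:
```python
import cv2
a=cv2.imread("pics/top0.png");b=cv2.imread("pics/side0.png")
def crop(im,x0,y0,x1,y1,f,n): cv2.imwrite(n,cv2.resize(im[y0:y1,x0:x1],None,fx=f,fy=f,interpolation=cv2.INTER_CUBIC))
crop(a,210,155,280,245,6.5,"pics/t1.png")
crop(a,305,175,355,265,6.5,"pics/t2.png")
crop(b,205,170,305,250,8,"pics/s1.png")
crop(b,250,130,335,190,9,"pics/s2.png")
```

```text
(no output)
```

View pics/t1.png

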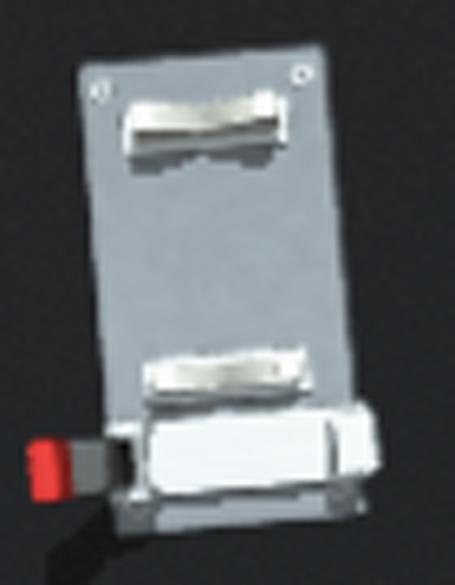

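View pics/t2.png

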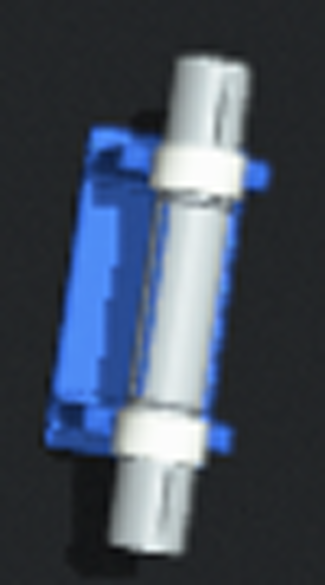

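View pics/s1.png

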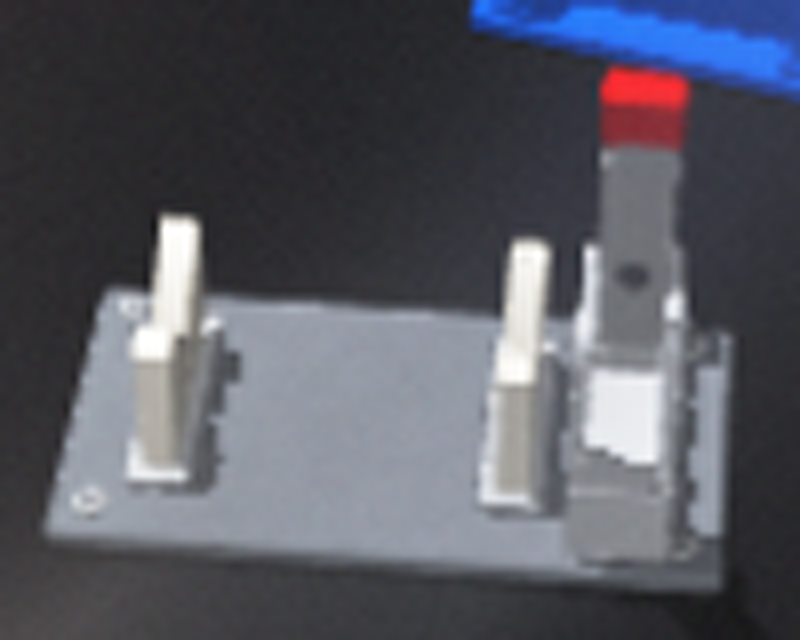

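View pics/s2.png

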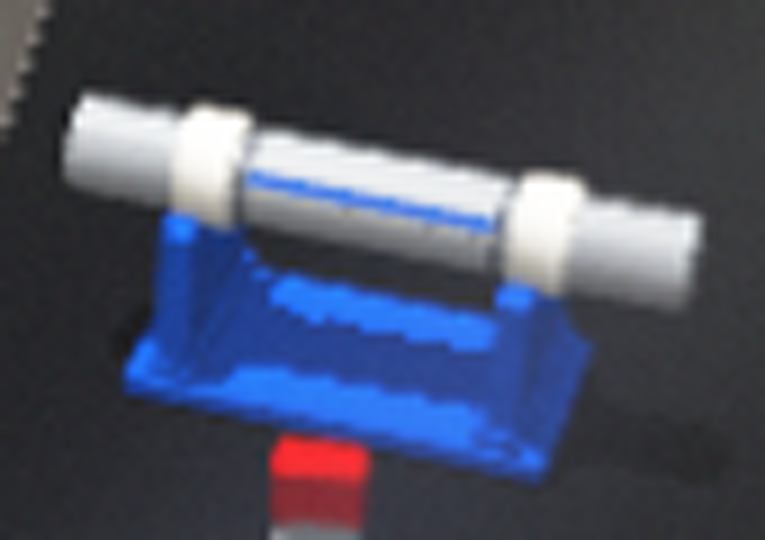

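```bash
cat > h.py <<'E'
import numpy as np
from scipy.optimize import least_squares
from scipy.spatial.transform import Rotation as R
CAM={}
CAM["side"]=(np.array([[387.49778162,0,254.80859255],[0,387.49778162,194.27245279],[0,0,1]]),np.array([[-0.98354552,-0.11766077,0.13709179,0.4172513],[-0.18063557,0.65308148,-0.7354287,0.79347952],[-0.003001,-0.74809125,-0.66358908,0.65513394],[0,0,0,1]]))
CAM["top"]=(np.array([[359.83253421,0,251.69155391],[0,359.83253421,197.32155425],[0,0,1]]),np.array([[-0.00595374,-0.99793055,0.06402476,0.47624515],[-0.99996727,0.00559071,-0.00584788,0.16107409],[0.00547784,-0.06405748,-0.99793118,0.94527772],[0,0,0,1]]))
def proj(c,P):
    K,T=CAM[c]; p=(np.atleast_2d(P)-T[:3,3])@T[:3,:3]; q=p@K.T; return q[:,:2]/q[:,2:]
def pl(s,p):
    c,si=np.cos(s[2]),np.sin(s[2]); p=np.atleast_2d(p); return np.c_[s[0]+c*p[:,0]-si*p[:,1],s[1]+si*p[:,0]+c*p[:,1],p[:,2]]
def ray(c,uv,z):
    K,T=CAM[c]; d=T[:3,:3]@np.linalg.solve(K,[uv[0],uv[1],1]); o=T[:3,3]; return o+d*(z-o[2])/d[2]
def fit(top,side,x0,off=True):
    tp=np.array(top,float);sd=np.array(side,float)
    def f(s):
        r1=proj("top",pl(s,tp[:,:3]))-tp[:,3:]-s[3:5]; r2=proj("side",pl(s,sd[:,:3]))-sd[:,3:]-s[5:7]
        return np.r_[r1.ravel(),r2.ravel(),s[3:7]*1.5]
    s=least_squares(f,np.r_[x0,0,0,0,0],loss="soft_l1").x
    r=f(s)[:-4].reshape(-1,2)
    return s,r
E
python3 - <<'E'
from h import *
np.set_printoptions(precision=4,suppress=True)
T=lambda u,v:(210+u/6.5,155+v/6.5); S=lambda u,v:(205+u/8,170+v/8)
top=[(.08,.05,.011,*T(80,65)),(.08,-.05,.011,*T(325,46)),(-.11,-.05,.011,*T(368,515)),(-.11,.05,.011,*T(118,532)),
(.055,.03,.062,*T(125,103)),(.055,-.03,.062,*T(277,92)),(-.045,.03,.062,*T(146,362)),(-.045,-.03,.062,*T(303,350))]
side=[(.08,.05,.011,*S(47,533)),(.08,-.05,.011,*S(110,290)),(-.11,-.05,.011,*S(733,337)),(-.11,.05,.011,*S(722,575)),
(.05,-.03,.062,*S(180,217)),(-.05,-.03,.062,*S(530,241)),(.05,.03,.062,*S(155,343)),(-.05,.03,.062,*S(518,365))]
s,r=fit(top,side,[.45,.15,0]); print(s);print(r)
T=lambda u,v:(305+u/6.5,175+v/6.5); S=lambda u,v:(250+u/9,130+v/9)
top=[(.05,0,.066,*T(202,170)),(-.05,0,.066,*T(161,434)),(.092,0,.066,*T(213,60)),(-.092,0,.066,*T(147,550))]
side=[(.05,0,.066,*S(210,166)),(-.05,0,.066,*S(545,234)),(.092,0,.066,*S(75,145)),(-.092,0,.066,*S(692,260))]
c,r=fit(top,side,[.45,-.05,0]); print(c);print(r)
# blue line
for z0 in (0.02,):
    for a in range(30,90,5):
        a=np.radians(a)
        P=pl(c,[(.03,.014*np.sin(a),.066+.014*np.cos(a)),(-.03,.014*np.sin(a),.066+.014*np.cos(a))])
        print(np.degrees(a),(proj("side",P)-c[5:7]-[250,130])*9,(proj("top",P)-c[3:5]-[305,175])*6.5)
print("blue obs 250,180 / 493,224")
for n,z in (("top",0.03),):
  for nm,b in dict(beaker=[148,227,173,252],va=[159,196,175,209],vb=[163,160,177,172]).items():
    print(nm,ray("top",((b[0]+b[2])/2,(b[1]+b[3])/2),.028))
# keeper tip
for th in np.arange(1.5,2.05,.1):
    y=.038-.098*np.cos(th)+.0045*np.sin(th); z=.0865+.098*np.sin(th)+.0045*np.cos(th)
    P=pl(s,[(-.08,y,z)]); print(th,(proj("top",P)-s[3:5]-[210,155])*6.5,(proj("side",P)-s[5:7]-[205,170])*8)
E
```

```text
[ 0.5467  0.1776  0.0813 -0.2496 -0.1038  0.1004 -0.5607]
[[-0.5154 -0.2793]
 [-0.1349 -0.627 ]
 [-0.2404 -0.1871]
 [-0.337   0.5969]
 [-0.1512 -0.0118]
 [ 0.6556 -0.4027]
 [ 0.0084  0.4797]
 [ 0.2168  0.1974]
 [-0.2881 -0.5313]
 [-0.5551 -0.6024]
 [ 0.0298 -1.2071]
 [ 0.5155  0.4709]
 [ 0.6541 -0.8742]
 [ 0.3491 -1.0435]
 [-0.3748  1.6068]
 [-0.0284  2.0055]]
[ 0.4731 -0.0411 -0.1553 -0.1751 -0.188   0.2504 -0.2739]
[[-0.6226  0.028 ]
 [ 0.1796  0.0089]
 [-0.0264  0.0762]
 [-0.003  -0.6088]
 [ 0.2845  0.0661]
 [ 0.1112 -0.2166]
 [ 0.2558 -0.5508]
 [-0.105   0.0584]]
29.999999999999996 [[272.8574 158.0392]
 [475.4441 197.5004]] [[179.8251 218.8116]
 [158.005  379.3294]]
35.0 [[271.7514 161.8555]
 [474.3808 201.3859]] [[176.6754 218.457 ]
 [154.8579 378.851 ]]
40.0 [[270.6925 165.8092]
 [473.3448 205.4068]] [[173.6399 218.1353]
 [151.8277 378.3897]]
45.0 [[269.6893 169.8691]
 [472.3444 209.5314]] [[170.7422 217.8489]
 [148.9379 377.9491]]
50.0 [[268.7497 174.003 ]
 [471.3875 213.7271]] [[168.0048 217.6   ]
 [146.2111 377.5326]]
55.0 [[267.8812 178.1782]
 [470.4816 217.9605]] [[165.448
[... 349 characters left out ...]
67.5041 234.6031]] [[157.3972 216.9703]
 [135.6908 375.9152]]
80.0 [[264.82   198.5216]
 [466.9503 238.5268]] [[156.0014 216.9731]
 [134.3185 375.7015]]
85.0 [[264.4971 202.2592]
 [466.4821 242.2928]] [[154.8749 217.0191]
 [133.217  375.5285]]
blue obs 250,180 / 493,224
beaker [0.4294 0.3872 0.028 ]
va [0.5231 0.3716 0.028 ]
vb [0.6168 0.3648 0.028 ]
1.5 [[119.6616 464.4209]] [[651.3297  46.6538]]
1.6 [[ 89.5607 467.056 ]] [[649.6731  72.9706]]
1.7000000000000002 [[ 59.9538 469.6141]] [[647.7887 102.7641]]
1.8000000000000003 [[ 31.247  472.0602]] [[645.6953 135.7346]]
1.9000000000000004 [[  3.8256 474.3618]] [[643.4161 171.5146]]
2.0000000000000004 [[-21.9539 476.4894]] [[640.9784 209.6738]]
```

```bash
cat >> h.py <<'E'
from scipy.linalg import logm,expm
R0=np.diag([1.,-1,-1])
def Rt(yaw,phi): return R.from_euler("z",yaw).as_matrix()@R.from_euler("x",phi,degrees=True).as_matrix()@R0
def tgt(g,yaw,phi,back=0,off=.021):
    T=np.eye(4);T[:3,:3]=Rt(yaw,phi);T[:3,3]=np.array(g)+(off-back)*T[:3,2];return T
def cur():
    from bench import get_obs
    o=get_obs();w=o["eef_rot"];T=np.eye(4);T[:3,:3]=R.from_quat([w[1],w[2],w[3],w[0]]).as_matrix();T[:3,3]=o["eef_pos"];return T,o
def plan(T0,T1,n):
    D=np.linalg.inv(T0)@T1; S=expm(np.real(logm(D))/n)
    r=R.from_matrix(S[:3,:3]).as_rotvec(degrees=True)/60
    print(n,"x [", " ".join("%.3f"%v for v in np.r_[S[:3,3]/.2,r]),"] mm/row %.1f deg/row %.2f"%(1000*np.linalg.norm(S[:3,3]),60*np.linalg.norm(r)))
CELL=(.4731,-.0411,.066);CY=-.1553
ST=(.5467,.1776,.066);SY=.0813
def where(g,yaw):
    T,o=cur();A=R.from_euler("z",yaw).as_matrix()
    Rl=A.T@T[:3,:3]; G=T[:3,3]-.021*T[:3,2]
    print("t",round(o["time_s"],2),"grasp-local mm",np.round(1000*A.T@(G-np.array(g)),1),"tcp",np.round(T[:3,3],4),"rotvec err from phi",np.round(R.from_matrix(Rl@R0).as_rotvec(degrees=True),2),"op",round(o["opening"],3),"F",np.round(o["wrist_force"],1),"q",np.round(o["q"],2))
E
python3 - <<'E'
from h import *
T,o=cur()
A=tgt(CELL,CY,30,.12); plan(T,A,20)
plan(A,tgt(CELL,CY,30),4)
E
```

```text
20 x [ 0.089 -0.107 0.049 0.025 0.005 0.018 ] mm/row 29.5 deg/row 1.85
4 x [ 0.000 -0.000 0.150 -0.000 -0.000 0.000 ] mm/row 30.0 deg/row 0.00
```

Emit:
{"name": "arm_command", "arguments": {"motion": "0.089 -0.107 0.045 0.025 0.005 0.018 0.6; 0.089 -0.107 0.045 0.025 0.005 0.018 0.6; 0.089 -0.107 0.045 0.025 0.005 0.018 0.6; 0.089 -0.107 0.045 0.025 0.005 0.018 0.6; 0.089 -0.107 0.045 0.025 0.005 0.018 0.6; 0.089 -0.107 0.045 0.025 0.005 0.018 0.6; 0.089 -0.107 0.045 0.025 0.005 0.018 0.6; 0.089 -0.107 0.045 0.025 0.005 0.018 0.6; 0.089 -0.107 0.045 0.025 0.005 0.018 0.6; 0.089 -0.107 0.045 0.025 0.005 0.018 0.6"}}

```text
time_s: 1.93
eef_pos: [0.2788, -0.311, 0.1697]
eef_rot: [-0.134, 0.991, 0.01, 0.011]
wrist_force: [-0.1, 0.4, -0.2]
opening: 0.601
```

Run:
```python
from h import *
where(CELL,CY)
T,o=cur()
A=tgt(CELL,CY,30,.12); plan(T,A,10); plan(T,A,12)
```

```text
t 1.93 grasp-local mm [-149.8 -302.3  124. ] tcp [ 0.2788 -0.311   0.1697] rotvec err from phi [15.45 -0.07 10.02] op 0.601 F [-0.1  0.4 -0.2] q [-1.22  0.05  1.91  0.11  1.43  0.31]
10 x [ 0.086 -0.104 0.053 0.024 0.004 0.016 ] mm/row 29.1 deg/row 1.76
12 x [ 0.072 -0.087 0.045 0.020 0.004 0.013 ] mm/row 24.2 deg/row 1.47
```

Tracking is good.

Emit:
{"name": "arm_command", "arguments": {"motion": "0.086 -0.104 0.053 0.024 0.004 0.016 0.6; 0.086 -0.104 0.053 0.024 0.004 0.016 0.6; 0.086 -0.104 0.053 0.024 0.004 0.016 0.6; 0.086 -0.104 0.053 0.024 0.004 0.016 0.6; 0.086 -0.104 0.053 0.024 0.004 0.016 0.6; 0.086 -0.104 0.053 0.024 0.004 0.016 0.6; 0.086 -0.104 0.053 0.024 0.004 0.016 0.6; 0.086 -0.104 0.053 0.024 0.004 0.016 0.6; 0.086 -0.104 0.053 0.024 0.004 0.016 0.6; 0.086 -0.104 0.053 0.024 0.004 0.016 0.6"}}

```text
time_s: 2.77
eef_pos: [0.4735, -0.0792, 0.153]
eef_rot: [-0.262, 0.962, -0.079, 0.02]
wrist_force: [0.1, -0.1, -0.7]
opening: 0.6
```

Run:
```python
from h import *
from bench import *
import cv2
where(CELL,CY)
T,o=cur()
plan(T,tgt(CELL,CY,30,.06),2); plan(T,tgt(CELL,CY,30),4)
for n in("top","side"): cv2.imwrite(f"pics/{n}1.png",camera(n)["img"][:,:,::-1])
a=cv2.imread("pics/top1.png");b=cv2.imread("pics/side1.png")
cv2.imwrite("pics/c1.png",np.hstack([cv2.resize(a[150:300,250:400],(390,390),interpolation=2),cv2.resize(b[50:200,210:360],(390,390),interpolation=2)]))
```

```text
t 2.77 grasp-local mm [  6.3 -48.3 105.1] tcp [ 0.4735 -0.0792  0.153 ] rotvec err from phi [30.43  0.1  -0.45] op 0.6 F [ 0.1 -0.1 -0.7] q [-0.72  0.18  1.88  0.45  1.41  0.86]
2 x [ -0.016 0.028 0.138 -0.004 -0.000 -0.004 ] mm/row 28.3 deg/row 0.32
4 x [ -0.008 0.014 0.144 -0.002 -0.000 -0.002 ] mm/row 29.0 deg/row 0.16
```

View pics/c1.png

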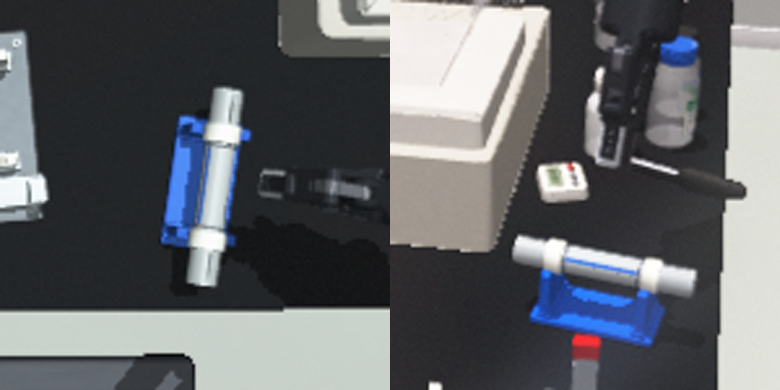

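Emit:
{"name": "arm_command", "arguments": {"motion": "-0.016 0.028 0.138 -0.004 0 -0.004 0.6; -0.016 0.028 0.138 -0.004 0 -0.004 0.6; 0 0 0 0 0 0 0.6"}}

```text
time_s: 3.12
eef_pos: [0.4718, -0.0603, 0.0994]
eef_rot: [-0.255, 0.964, -0.071, 0.022]
wrist_force: [-0.2, -0.0, 0.8]
opening: 0.599
```

Run:
```python
from h import *
where(CELL,CY)
T,o=cur(); plan(T,tgt(CELL,CY,30),4)
```

```text
t 3.12 grasp-local mm [  1.6 -29.6  51.7] tcp [ 0.4718 -0.0603  0.0994] rotvec err from phi [29.68 -0.24  0.49] op 0.599 F [-0.2 -0.   0.8] q [-0.69  0.25  1.93  0.46  1.28  0.82]
4 x [ -0.002 -0.000 0.074 0.001 -0.000 0.002 ] mm/row 14.9 deg/row 0.16
```

Emit:
{"name": "arm_command", "arguments": {"motion": "-0.002 0 0.074 0.001 0 0.002 0.6; -0.002 0 0.074 0.001 0 0.002 0.6; -0.002 0 0.074 0.001 0 0.002 0.6; -0.002 0 0.074 0.001 0 0.002 0.6; 0 0 0 0 0 0 0.6"}}

```text
time_s: 3.53
eef_pos: [0.4762, -0.035, 0.0503]
eef_rot: [-0.256, 0.964, -0.075, 0.022]
wrist_force: [-0.9, 0.0, -0.4]
opening: 0.603
```

Run:
```python
from h import *
from bench import *
import cv2
where(CELL,CY)
for n in("top","side"): cv2.imwrite(f"pics/{n}2.png",camera(n)["img"][:,:,::-1])
a=cv2.imread("pics/top2.png");b=cv2.imread("pics/side2.png")
cv2.imwrite("pics/c2.png",np.hstack([cv2.resize(a[170:270,290:390],(390,390),interpolation=2),cv2.resize(b[100:200,240:340],(390,390),interpolation=2)]))
```

```text
t 3.53 grasp-local mm [ 2.  -4.   2.6] tcp [ 0.4762 -0.035   0.0503] rotvec err from phi [ 2.976e+01 -3.000e-01 -2.000e-02] op 0.603 F [-0.9  0.  -0.4] q [-0.64  0.33  1.96  0.5   1.17  0.81]
```

View pics/c2.png

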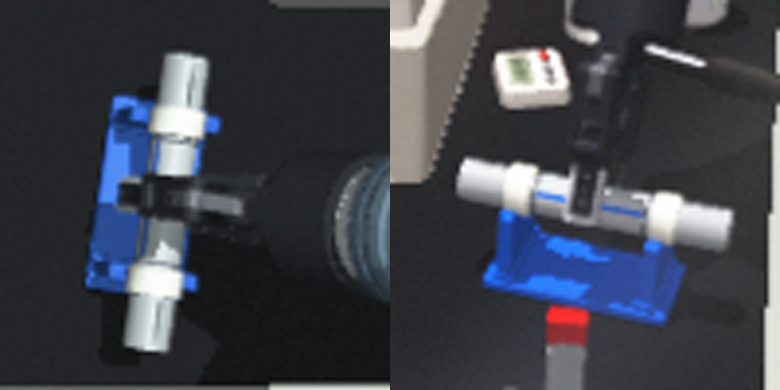

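Emit:
{"name": "arm_command", "arguments": {"motion": "-0.01 -0.011 0.021 0 0 0 0.6; 0 0 0 0 0 0 0; 0 0 0 0 0 0 0; 0 0 0 0 0 0 0; 0 0 0 0 0 0 0; 0 0 0 0 0 0 0; 0 0 0 0 0 0 0; 0 0 0 0 0 0 0; 0 0 0 0 0 0 0"}}

```text
time_s: 4.38
eef_pos: [0.4787, -0.0342, 0.0545]
eef_rot: [-0.255, 0.964, -0.075, 0.027]
wrist_force: [1.3, 0.9, -1.8]
opening: 0.302
```

Run:
```python
from h import *
where(CELL,CY)
T,o=cur()
L=T.copy(); L[2,3]+=.12; plan(T,L,8)
```

```text
t 4.38 grasp-local mm [ 4.2 -2.8  6.7] tcp [ 0.4787 -0.0342  0.0545] rotvec err from phi [29.71 -0.85 -0.03] op 0.302 F [ 1.3  0.9 -1.8] q [-0.64  0.32  1.96  0.51  1.16  0.81]
8 x [ 0.001 -0.037 -0.065 0.000 -0.000 0.000 ] mm/row 15.0 deg/row 0.00
```

Emit:
{"name": "arm_command", "arguments": {"motion": "0.001 -0.037 -0.065 0 0 0 0; 0.001 -0.037 -0.065 0 0 0 0; 0.001 -0.037 -0.065 0 0 0 0; 0.001 -0.037 -0.065 0 0 0 0; 0.001 -0.037 -0.065 0 0 0 0; 0.001 -0.037 -0.065 0 0 0 0; 0.001 -0.037 -0.065 0 0 0 0; 0.001 -0.037 -0.065 0 0 0 0; 0 0 0 0 0 0 0"}}

```text
time_s: 5.13
eef_pos: [0.4761, -0.0364, 0.1757]
eef_rot: [-0.252, 0.964, -0.076, 0.024]
wrist_force: [1.5, -0.4, -2.4]
opening: 0.308
```

Run:
```python
from h import *
from bench import *
import cv2
where(CELL,CY)
for n in("top","side"): cv2.imwrite(f"pics/{n}3.png",camera(n)["img"][:,:,::-1])
a=cv2.imread("pics/top3.png");b=cv2.imread("pics/side3.png")
cv2.imwrite("pics/c3.png",np.hstack([cv2.resize(a[170:270,290:390],(390,390),interpolation=2),cv2.resize(b[70:170,240:340],(390,390),interpolation=2)]))
```

```text
t 5.13 grasp-local mm [  2.   -5.2 128. ] tcp [ 0.4761 -0.0364  0.1757] rotvec err from phi [29.37 -0.49 -0.1 ] op 0.308 F [ 1.5 -0.4 -2.4] q [-0.64  0.1   1.91  0.46  1.4   0.94]
```

View pics/c3.png

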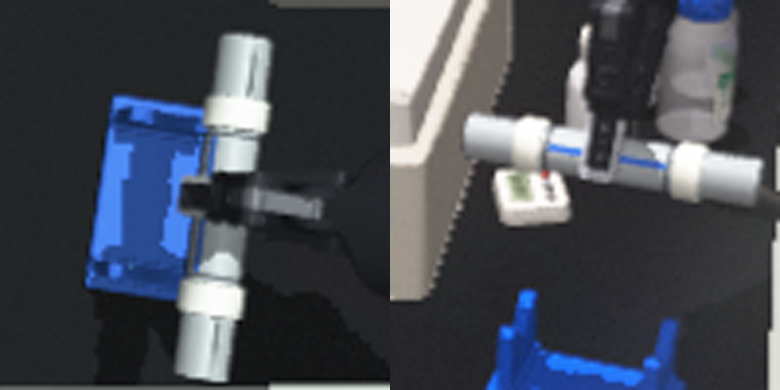

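```bash
cat >> h.py <<'E'
def tri(t,s,ot=(-.2,-.15),os=(.2,-.3)):
    t=np.array(t)+ot;s=np.array(s)+os
    f=lambda p:np.r_[proj("top",p)[0]-t,proj("side",p)[0]-s]
    r=least_squares(f,[.5,0,.15]);return r.x,r.fun
E
python3 - <<'E'
from h import *
a,ra=tri((351.0,199.5),(276.2,106.7));b,rb=tri((344.1,246.7),(316.9,114.1))
print(a,ra,b,rb,np.linalg.norm(a-b))
m=(a+b)/2;d=a-b;T,o=cur()
print("mid",m,"yaw",np.arctan2(d[1],d[0]),"pitch",d[2]/.1)
print("cell in tool mm",1000*T[:3,:3].T@(m-T[:3,3]),"axis in tool",T[:3,:3].T@d/.1)
E
```

```text
[ 0.51985278 -0.0527711   0.18721116] [-0.02330885 -0.20837233  0.24179961  0.01666961] [ 0.42037197 -0.03625227  0.18618933] [-0.00069698 -0.01160029  0.01316195  0.00023238] 0.10084813709204023
mid [ 0.47011238 -0.04451168  0.18670025] yaw -0.16454898652498015 pitch 0.01021835166160584
cell in tool mm [ -3.16695023   1.63588435 -16.42766888] axis in tool [ 1.00844997  0.00198651 -0.00770635]
```

```bash
cat >> h.py <<'E'
def tc(c,yaw,phi,off=(-.0032,.001,-.0155)):
    T=np.eye(4);T[:3,:3]=Rt(yaw,phi);T[:3,3]=np.array(c)-T[:3,:3]@np.array(off);return T
def cellpos(g,yaw,off=(-.0032,.001,-.0155)):
    T,o=cur();A=R.from_euler("z",yaw).as_matrix()
    print("t",round(o["time_s"],2),"cell-local mm",np.round(1000*A.T@(T[:3,3]+T[:3,:3]@np.array(off)-np.array(g)),1),"rv",np.round(R.from_matrix(A.T@T[:3,:3]@R0).as_rotvec(degrees=True),2),"op",round(o["opening"],3),"F",np.round(o["wrist_force"],1),"tq",np.round(o["torque"],2),"q",np.round(o["q"],2))
def up(p,dz): return (p[0],p[1],p[2]+dz)
E
python3 - <<'E'
from h import *
cellpos(ST,SY)
T,o=cur()
A=tc(up(ST,.1),SY,-30); plan(T,A,18)
D=np.linalg.inv(T)@A;L=np.real(logm(D))
for k in range(0,19,3):
    X=T@expm(L*k/18); c=X[:3,3]+X[:3,:3]@[-.0032,.001,-.0155]; e=c-.092*X[:3,0]
    Ai=R.from_euler("z",SY).as_matrix().T
    print(k,np.round(1000*Ai@(c-np.array(ST))),np.round(1000*Ai@(e-np.array(ST))))
E
```

```text
t 5.23 cell-local mm [ -94.2 -214.2  120.2] rv [ 29.27  -3.79 -13.4 ] op 0.306 F [-0.5  0.4 -2.4] tq [-0.43  0.07 -0.06] q [-0.65  0.1   1.91  0.46  1.4   0.94]
18 x [ 0.018 -0.061 0.008 -0.055 -0.000 -0.013 ] mm/row 12.8 deg/row 3.38
0 [ -94. -214.  120.] [-184. -192.  120.]
3 [ -75. -180.  133.] [-165. -162.  131.]
6 [ -57. -144.  140.] [-148. -130.  137.]
9 [ -41. -107.  140.] [-132.  -96.  137.]
12 [-26. -70. 133.] [-117.  -63.  130.]
15 [-12. -34. 120.] [-104.  -30.  118.]
18 [  0.   0. 100.] [-92.   0. 100.]
```

Emit:
{"name": "arm_command", "arguments": {"motion": "0.018 -0.061 0.008 -0.055 0 -0.013 0; 0.018 -0.061 0.008 -0.055 0 -0.013 0; 0.018 -0.061 0.008 -0.055 0 -0.013 0; 0.018 -0.061 0.008 -0.055 0 -0.013 0; 0.018 -0.061 0.008 -0.055 0 -0.013 0; 0.018 -0.061 0.008 -0.055 0 -0.013 0; 0.018 -0.061 0.008 -0.055 0 -0.013 0; 0.018 -0.061 0.008 -0.055 0 -0.013 0; 0.018 -0.061 0.008 -0.055 0 -0.013 0; 0.018 -0.061 0.008 -0.055 0 -0.013 0"}}

```text
time_s: 6.07
eef_pos: [0.5175, 0.0809, 0.1727]
eef_rot: [0.043, 0.999, -0.016, 0.007]
wrist_force: [0.5, 0.5, -2.9]
opening: 0.307
```

Run:
```python
from h import *
cellpos(ST,SY)
T,o=cur()
A=tc(up(ST,.1),SY,-30); plan(T,A,8);plan(T,A,10)
```

```text
t 6.07 cell-local mm [-40.3 -93.3 122.2] rv [-5.   -0.62 -6.52] op 0.307 F [ 0.5  0.5 -2.9] tq [ 0.07 -0.06  0.01] q [-0.02  0.13  1.79 -0.09  1.21  1.62]
8 x [ 0.021 -0.058 -0.003 -0.052 0.002 -0.014 ] mm/row 12.4 deg/row 3.23
10 x [ 0.017 -0.046 -0.002 -0.042 0.002 -0.011 ] mm/row 9.9 deg/row 2.58
```

Emit:
{"name": "arm_command", "arguments": {"motion": "0.021 -0.058 -0.003 -0.052 0.002 -0.014 0; 0.021 -0.058 -0.003 -0.052 0.002 -0.014 0; 0.021 -0.058 -0.003 -0.052 0.002 -0.014 0; 0.021 -0.058 -0.003 -0.052 0.002 -0.014 0; 0.021 -0.058 -0.003 -0.052 0.002 -0.014 0; 0.021 -0.058 -0.003 -0.052 0.002 -0.014 0; 0.021 -0.058 -0.003 -0.052 0.002 -0.014 0; 0.021 -0.058 -0.003 -0.052 0.002 -0.014 0; 0 0 0 0 0 0 0"}}

```text
time_s: 6.82
eef_pos: [0.5413, 0.1795, 0.1311]
eef_rot: [0.27, 0.962, 0.052, -0.001]
wrist_force: [-1.4, -0.4, -2.6]
opening: 0.306
```

Run:
```python
from h import *
from bench import *
import cv2
cellpos(ST,SY)
T,o=cur()
plan(T,tc(up(ST,.1),SY,-30),1)
plan(T,tc(up(ST,.02),SY,-30),6)
for n in("top","side"): cv2.imwrite(f"pics/{n}4.png",camera(n)["img"][:,:,::-1])
a=cv2.imread("pics/top4.png");b=cv2.imread("pics/side4.png")
cv2.imwrite("pics/c4.png",np.hstack([cv2.resize(a[140:260,180:300],(396,396),interpolation=2),cv2.resize(b[110:260,190:340],(396,396),interpolation=2)]))
```

```text
t 6.82 cell-local mm [-8.1  9.5 78.9] rv [-31.25   1.43   1.52] op 0.306 F [-1.4 -0.4 -2.6] tq [ 0.48  0.07 -0.08] q [ 0.39  0.47  1.55 -0.53  1.35  2.03]
1 x [ 0.038 0.095 -0.067 0.021 0.016 0.030 ] mm/row 24.4 deg/row 2.41
6 x [ 0.008 -0.018 0.046 0.003 0.003 0.005 ] mm/row 10.1 deg/row 0.40
```

View pics/c4.png

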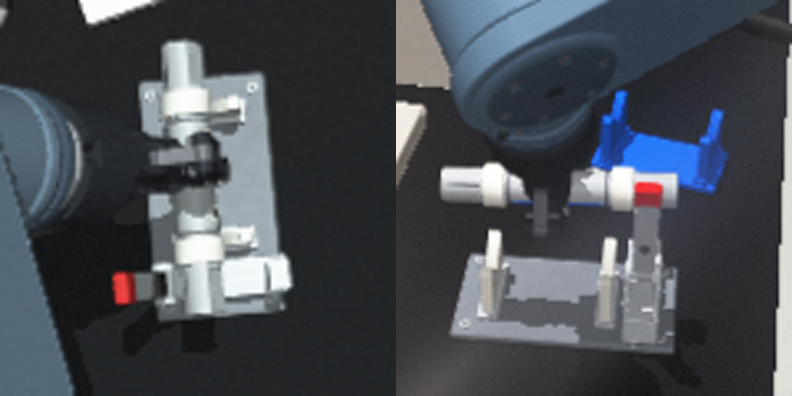

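Emit:
{"name": "arm_command", "arguments": {"motion": "0.01 0.04 0.02 0.005 0.004 0.007 0; 0.01 0 0.02 0.005 0.004 0.007 0; 0 0 0 0 0 0 0; 0 0 0 0 0 0 0"}}

```text
time_s: 7.25
eef_pos: [0.5469, 0.1626, 0.1293]
eef_rot: [0.262, 0.964, 0.042, 0.004]
wrist_force: [0.4, 0.6, -1.8]
opening: 0.305
```

Run:
```python
from h import *
cellpos(ST,SY)
T,o=cur()
plan(T,tc(up(ST,.02),SY,-30),5)
```

```text
t 7.25 cell-local mm [-4.  -8.  77.2] rv [-30.35   0.75   0.38] op 0.305 F [ 0.4  0.6 -1.8] tq [ 0.51  0.05 -0.03] q [ 0.35  0.45  1.57 -0.52  1.32  2.02]
5 x [ 0.005 -0.036 0.045 0.001 0.002 0.002 ] mm/row 11.6 deg/row 0.18
```

Emit:
{"name": "arm_command", "arguments": {"motion": "0.005 -0.036 0.045 0.001 0.002 0.002 0; 0.005 -0.036 0.045 0.001 0.002 0.002 0; 0.005 -0.036 0.045 0.001 0.002 0.002 0; 0.005 -0.036 0.045 0.001 0.002 0.002 0; 0 0 0 0 0 0 0; 0 0 0 0 0 0 0"}}

```text
time_s: 7.75
eef_pos: [0.5507, 0.1684, 0.0794]
eef_rot: [0.259, 0.965, 0.037, 0.01]
wrist_force: [0.2, 0.9, -2.9]
opening: 0.306
```

Run:
```python
from h import *
from bench import *
import cv2
cellpos(ST,SY)
T,o=cur()
plan(T,tc(up(ST,.02),SY,-30),1)
for n in("top","side"): cv2.imwrite(f"pics/{n}5.png",camera(n)["img"][:,:,::-1])
a=cv2.imread("pics/top5.png");b=cv2.imread("pics/side5.png")
cv2.imwrite("pics/c5.png",np.hstack([cv2.resize(a[140:260,180:300],(396,396),interpolation=2),cv2.resize(b[150:250,200:300],(396,396),interpolation=2)]))
```

```text
t 7.75 cell-local mm [ 0.1 -2.6 27.3] rv [-29.99   0.05  -0.25] op 0.306 F [ 0.2  0.9 -2.9] tq [ 0.45  0.   -0.  ] q [ 0.36  0.53  1.58 -0.53  1.24  2.08]
1 x [ -0.000 -0.030 0.025 -0.000 0.002 -0.004 ] mm/row 7.8 deg/row 0.25
```

View pics/c5.png

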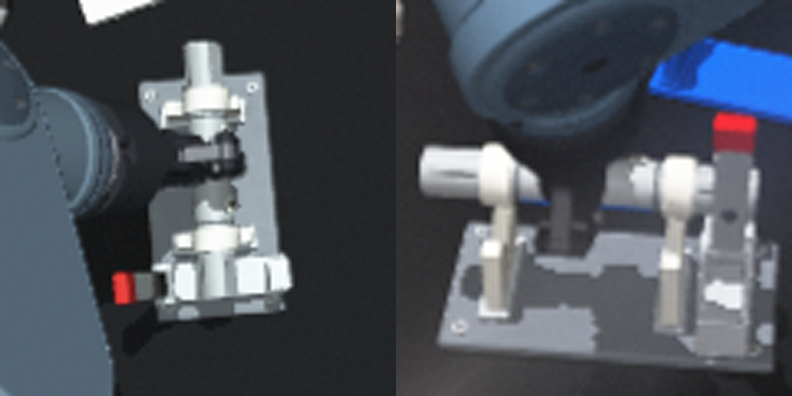

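Emit:
{"name": "arm_command", "arguments": {"motion": "0 -0.024 0.015 0 0 0 0; 0 -0.0125 0.0217 0 0 0 0; 0 -0.0125 0.0217 0 0 0 0; 0 -0.0125 0.0217 0 0 0 0; 0 0 0 0 0 0 0; 0 0 0 0 0 0 0"}}

```text
time_s: 8.35
eef_pos: [0.5516, 0.1722, 0.0592]
eef_rot: [0.258, 0.965, 0.037, 0.012]
wrist_force: [0.5, -0.6, -3.3]
opening: 0.309
```

Run:
```python
from h import *
cellpos(ST,SY)
```

```text
t 8.35 cell-local mm [1.2 1.1 7.1] rv [-29.95  -0.13  -0.24] op 0.309 F [ 0.5 -0.6 -3.3] tq [0.45 0.01 0.02] q [ 0.36  0.56  1.58 -0.54  1.21  2.1 ]
```

Emit:
{"name": "arm_command", "arguments": {"motion": "0 -0.003 0.01 0 0 0 0; 0 -0.005 0.009 0 0 0 0; 0 0 0 0 0 0 0; 0 0 0 0 0 0 0"}}

```text
time_s: 8.68
eef_pos: [0.5518, 0.1716, 0.055]
eef_rot: [0.258, 0.965, 0.037, 0.012]
wrist_force: [-0.1, -1.2, -2.6]
opening: 0.304
```

Run:
```python
from h import *
cellpos(ST,SY)
```

```text
t 8.68 cell-local mm [1.4 0.4 2.9] rv [-29.95  -0.15  -0.26] op 0.304 F [-0.1 -1.2 -2.6] tq [ 0.49  0.04 -0.03] q [ 0.36  0.57  1.58 -0.54  1.21  2.11]
```

Emit:
{"name": "arm_command", "arguments": {"motion": "0 -0.005 0.009 0 0 0 0; 0 -0.005 0.009 0 0 0 0; 0 0 0 0 0 0 0; 0 0 0 0 0 0 0"}}

```text
time_s: 9.02
eef_pos: [0.5526, 0.1716, 0.055]
eef_rot: [0.26, 0.965, 0.037, 0.013]
wrist_force: [-0.7, 0.6, -3.1]
opening: 0.306
```

Run:
```python
from h import *
cellpos(ST,SY)
```

```text
t 9.02 cell-local mm [2.2 0.4 2.9] rv [-30.13  -0.24  -0.3 ] op 0.306 F [-0.7  0.6 -3.1] tq [0.48 0.04 0.  ] q [ 0.36  0.57  1.58 -0.54  1.21  2.11]
```

Emit:
{"name": "arm_command", "arguments": {"motion": "0 -0.01 0.018 0 0 0 0; 0 -0.01 0.018 0 0 0 0"}}

```text
time_s: 9.18
eef_pos: [0.5534, 0.1713, 0.0533]
eef_rot: [0.262, 0.964, 0.036, 0.013]
wrist_force: [-20.4, 6.7, 37.7]
opening: 0.305
```

Run:
```python
from h import *
from bench import *
import cv2
cellpos(ST,SY)
for n in("top","side"): cv2.imwrite(f"pics/{n}6.png",camera(n)["img"][:,:,::-1])
a=cv2.imread("pics/top6.png");b=cv2.imread("pics/side6.png")
cv2.imwrite("pics/c6.png",np.hstack([cv2.resize(a[150:250,190:290],(396,396),interpolation=2),cv2.resize(b[150:250,200:300],(396,396),interpolation=2)]))
```

```text
t 9.18 cell-local mm [2.9 0.2 1.1] rv [-30.46  -0.3   -0.37] op 0.305 F [-20.4   6.7  37.7] tq [-1.92  2.74 -1.05] q [ 0.37  0.58  1.57 -0.55  1.21  2.12]
```

View pics/c6.png

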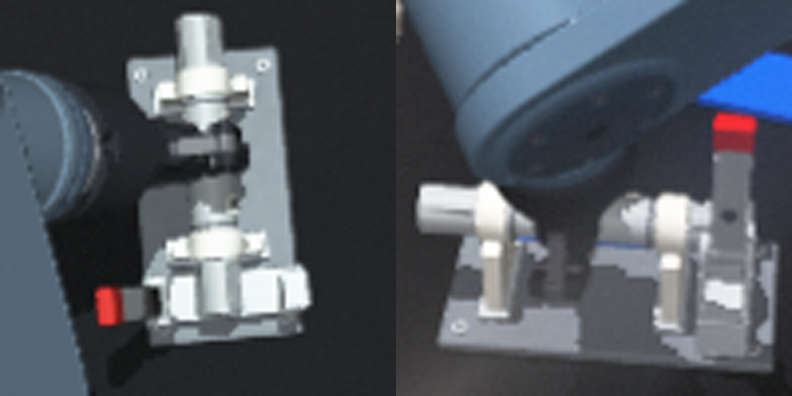

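Emit:
{"name": "arm_command", "arguments": {"motion": "0 0 0 0 0 0 0; 0 0 0 0 0 0 0; 0 0 0 0 0 0 0.25"}}

```text
time_s: 9.53
eef_pos: [0.5539, 0.1718, 0.0552]
eef_rot: [0.263, 0.964, 0.036, 0.015]
wrist_force: [-0.3, 0.2, -3.2]
opening: 0.306
```

Run:
```python
from h import *
cellpos(ST,SY)
```

```text
t 9.53 cell-local mm [3.4 0.6 3. ] rv [-30.49  -0.45  -0.34] op 0.306 F [-0.3  0.2 -3.2] tq [0.4  0.03 0.03] q [ 0.37  0.57  1.57 -0.55  1.21  2.12]
```

Emit:
{"name": "arm_command", "arguments": {"motion": "-0.008 -0.01 0.018 0 0 0 0; 0 -0.004 0.007 0 0 0 0.6; 0 0 0 0 0 0 0.6; 0 0 0 0 0 0 0.6; 0 0 0 0 0 0 0.6; 0 0 0 0 0 0 0.6"}}

```text
time_s: 10.03
eef_pos: [0.5554, 0.1708, 0.0516]
eef_rot: [0.264, 0.964, 0.036, 0.017]
wrist_force: [0.0, -0.4, -0.1]
opening: 0.602
```

Run:
```python
from h import *
from bench import *
cellpos(ST,SY)
T,o=cur()
B=T.copy();B[:3,3]-=.11*T[:3,2];plan(T,B,4)
```

```text
t 10.03 cell-local mm [ 4.8 -0.4 -0.6] rv [-30.65  -0.75  -0.38] op 0.602 F [ 0.  -0.4 -0.1] tq [0.3  0.01 0.04] q [ 0.37  0.58  1.58 -0.56  1.2   2.12]
4 x [ -0.000 0.000 -0.138 -0.000 -0.000 -0.000 ] mm/row 27.5 deg/row 0.00
```

Released, force zero. Back off along the tool axis and look.

Emit:
{"name": "arm_command", "arguments": {"motion": "0 0 -0.1 0 0 0 0.6; 0 0 -0.138 0 0 0 0.6; 0 0 -0.138 0 0 0 0.6; 0 0 -0.138 0 0 0 0.6; 0 0 -0.138 0 0 0 0.6; 0 0 0 0 0 0 0.6; 0 0 0 0 0 0 0.6"}}

```text
time_s: 10.62
eef_pos: [0.5459, 0.2377, 0.1636]
eef_rot: [0.265, 0.964, 0.036, 0.012]
wrist_force: [0.3, -0.0, -1.1]
opening: 0.603
```

Run:
```python
from h import *
from bench import *
import cv2
cellpos(ST,SY)
T,o=cur()
plan(T,tgt(up(ST,.07),SY,30,.11),14)
for n in("top","side"): cv2.imwrite(f"pics/{n}7.png",camera(n)["img"][:,:,::-1])
a=cv2.imread("pics/top7.png");b=cv2.imread("pics/side7.png")
cv2.imwrite("pics/c7.png",np.hstack([cv2.resize(a[150:250,190:290],(396,396),interpolation=2),cv2.resize(b[150:250,200:300],(396,396),interpolation=2)]))
```

```text
t 10.62 cell-local mm [  0.9  67.  111.4] rv [-30.72  -0.17  -0.39] op 0.603 F [ 0.3 -0.  -1.1] tq [0.2  0.05 0.02] q [ 0.47  0.49  1.45 -0.5   1.44  2.09]
14 x [ -0.001 0.040 -0.017 0.072 -0.000 -0.000 ] mm/row 8.7 deg/row 4.34
```

View pics/c7.png

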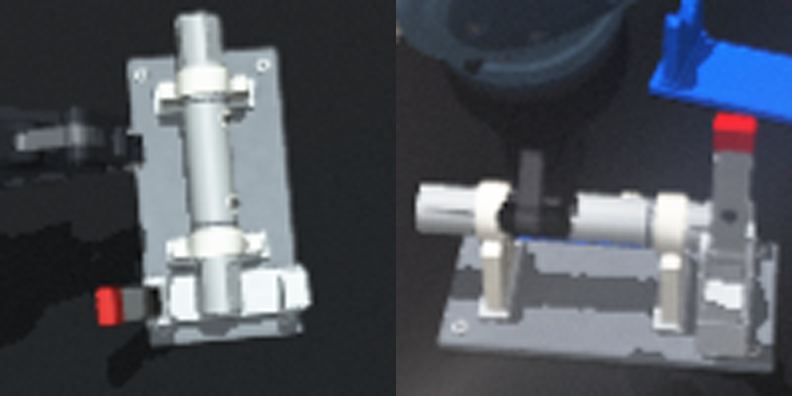

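Emit:
{"name": "arm_command", "arguments": {"motion": "0 0.04 -0.019 0.072 0 0 0.6; 0 0.04 -0.019 0.072 0 0 0.6; 0 0.04 -0.019 0.072 0 0 0.6; 0 0.04 -0.019 0.072 0 0 0.6; 0 0.04 -0.019 0.072 0 0 0.6; 0 0.04 -0.019 0.072 0 0 0.6; 0 0.04 -0.019 0.072 0 0 0.6; 0 0.04 -0.019 0.072 0 0 0.6; 0 0.04 -0.019 0.072 0 0 0.6; 0 0 0 0 0 0 0.6"}}

```text
time_s: 11.55
eef_pos: [0.5433, 0.1684, 0.1965]
eef_rot: [-0.083, 0.996, 0.035, -0.011]
wrist_force: [-0.1, -0.2, -0.4]
opening: 0.602
```

Run:
```python
from h import *
cellpos(ST,SY)
T,o=cur()
plan(T,tgt(up(ST,.0),SY,30,.12),5)
plan(T,tgt(up(ST,.0),SY,32,.12),5)
```

```text
t 11.55 cell-local mm [ -7.1 -12.5 145.7] rv [ 9.61  0.91 -0.64] op 0.602 F [-0.1 -0.2 -0.4] tq [-0.12 -0.04 -0.01] q [-0.    0.2   1.67  0.17  1.31  1.45]
5 x [ 0.005 0.053 0.030 0.068 0.002 -0.003 ] mm/row 12.2 deg/row 4.08
5 x [ 0.005 0.056 0.030 0.075 0.002 -0.003 ] mm/row 12.9 deg/row 4.48
```

Emit:
{"name": "arm_command", "arguments": {"motion": "0.005 0.053 0.02 0.068 0.002 -0.003 0.6; 0.005 0.053 0.02 0.068 0.002 -0.003 0.6; 0.005 0.053 0.025 0.068 0.002 -0.003 0.6; 0.005 0.053 0.03 0.068 0.002 -0.003 0.6; 0.003 0.045 0.02 0.06 0.002 -0.003 0.6; 0 0 0 0 0 0 0.6; 0 0 0 0 0 0 0.6"}}

```text
time_s: 12.13
eef_pos: [0.5464, 0.1238, 0.1505]
eef_rot: [-0.259, 0.965, 0.034, -0.016]
wrist_force: [-0.3, 0.4, -0.1]
opening: 0.6
```

Run:
```python
from h import *
from bench import *
import cv2
where(ST,SY)
for n in("top","side"): cv2.imwrite(f"pics/{n}8.png",camera(n)["img"][:,:,::-1])
a=cv2.imread("pics/top8.png");b=cv2.imread("pics/side8.png")
cv2.imwrite("pics/c8.png",np.hstack([cv2.resize(a[150:250,200:280],None,fx=5,fy=5,interpolation=2),cv2.resize(b[160:260,205:285],None,fx=5,fy=5,interpolation=2)]))
for n in("top","side"):
  for t in("cell_port","cell_ring","cell_center"): print(n,t,[(np.round(d["box"],1).tolist(),round(d["conf"],2)) for d in search_frame(n,t)])
T,o=cur()
plan(T,tgt(up(ST,.0),SY,30,.04),4)
```

```text
t 12.13 grasp-local mm [ -4.5 -64.1 102.7] tcp [0.5464 0.1238 0.1505] rotvec err from phi [30.14  0.69 -0.61] op 0.6 F [-0.3  0.4 -0.1] q [-0.27  0.3   1.74  0.5   1.35  1.05]
top cell_port [([236.0, 154.1, 253.8, 231.3], 0.78)]
top cell_ring [([233.5, 148.3, 252.1, 230.6], 0.93)]
top cell_center [([233.1, 151.7, 250.4, 228.6], 0.73)]
side cell_port [([203.3, 196.5, 277.4, 213.9], 0.69), ([260.5, 146.1, 315.5, 185.4], 0.27)]
side cell_ring [([205.9, 196.9, 280.0, 217.5], 0.76)]
side cell_center [([204.0, 195.8, 277.2, 216.5], 0.69)]
4 x [ 0.005 -0.002 0.103 -0.000 0.001 -0.002 ] mm/row 20.6 deg/row 0.14
```

View pics/c8.png

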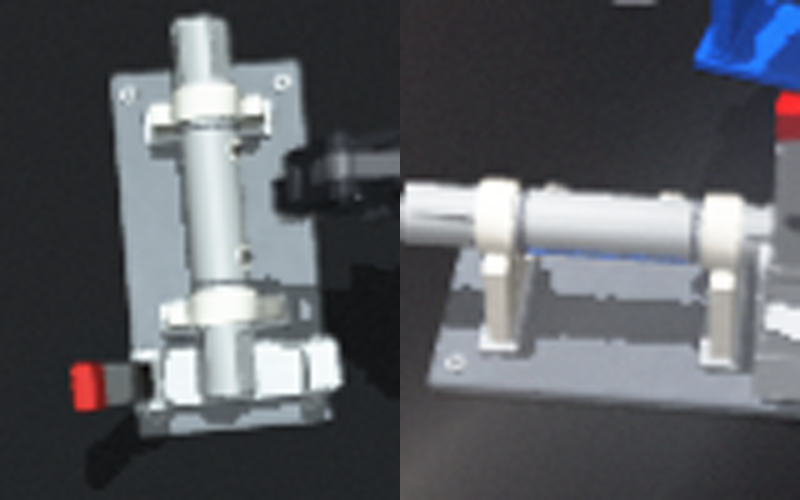

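```bash
python3 - <<'E'
from h import *
a,ra=tri((241,171),(205+98/5,160+217/5));b,rb=tri((244.4,211.6),(205+321/5,160+231/5))
A=R.from_euler("z",SY).as_matrix().T
for p,r in((a,ra),(b,rb)): print(np.round(1000*A@(p-np.array(ST)),1),np.round(r,2))
for x in(.05,-.05): print(proj("top",pl((*ST[:2],SY),(x,0,.066))),proj("side",pl((*ST[:2],SY),(x,0,.066))))
# port angle predicted in top at zoom coords (5x from 200,150)
for ph in range(40,85,5):
    p=np.radians(ph);P=pl((ST[0]+.003,ST[1],SY),[(s*.026,-.015*np.sin(p),.066+.015*np.cos(p)) for s in(1,-1)])
    print(ph,np.round((proj("top",P)+[.2,.15]-[200,150])*5).tolist(),np.round((proj("side",P)+[-.2,.3]-[205,160])*5).tolist())
E
python3 - <<'E'
import cv2,numpy as np
a=cv2.imread("pics/top8.png");b=cv2.imread("pics/side8.png")
cv2.imwrite("pics/c9.png",np.vstack([cv2.resize(a[165:215,225:265],None,fx=10,fy=10,interpolation=0)[:, :],]))
cv2.imwrite("pics/c10.png",cv2.resize(b[190:220,220:280],None,fx=12,fy=12,interpolation=0))
E
```

```text
[52.2  0.6  0.7] [-0.05 -0.31  0.28  0.03]
[-47.7   0.8   1.5] [-0.04 -0.4   0.36  0.03]
[[241.07250884 171.46301316]] [[226.13176101 203.25556721]]
[[244.56444972 211.98858294]] [[270.82178118 206.23790695]]
40 [[230.0, 146.0], [239.0, 253.0]] [[153.0, 187.0], [270.0, 195.0]]
45 [[232.0, 146.0], [241.0, 253.0]] [[154.0, 187.0], [270.0, 195.0]]
50 [[234.0, 146.0], [243.0, 253.0]] [[154.0, 187.0], [270.0, 195.0]]
55 [[235.0, 146.0], [245.0, 253.0]] [[154.0, 188.0], [270.0, 195.0]]
60 [[237.0, 146.0], [246.0, 253.0]] [[155.0, 189.0], [270.0, 196.0]]
65 [[238.0, 146.0], [247.0, 253.0]] [[155.0, 190.0], [270.0, 197.0]]
70 [[239.0, 147.0], [248.0, 253.0]] [[155.0, 191.0], [270.0, 198.0]]
75 [[240.0, 147.0], [249.0, 253.0]] [[155.0, 192.0], [270.0, 200.0]]
80 [[240.0, 147.0], [250.0, 253.0]] [[156.0, 194.0], [271.0, 202.0]]
```

View pics/c9.png

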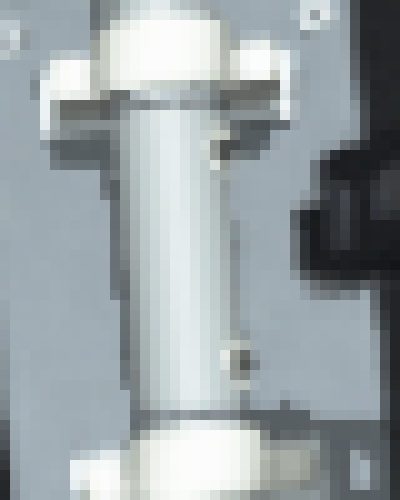

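View pics/c10.png

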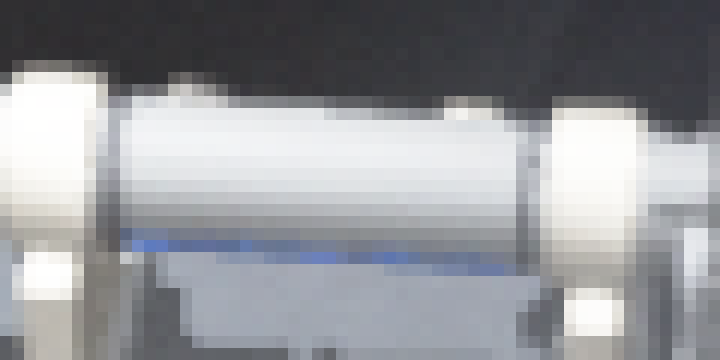

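Emit:
{"name": "arm_command", "arguments": {"motion": "0.006 -0.002 0.103 0 0.001 -0.002 0.6; 0.006 -0.002 0.103 0 0.001 -0.002 0.6; 0.006 -0.002 0.103 0 0.001 -0.002 0.6; 0.006 -0.002 0.09 0 0.001 -0.002 0.6; 0 0 0 0 0 0 0.6; 0 0 0 0 0 0 0.6"}}

```text
time_s: 13.03
eef_pos: [0.5516, 0.1695, 0.0865]
eef_rot: [-0.257, 0.965, 0.043, -0.007]
wrist_force: [0.6, -0.3, 1.1]
opening: 0.599
```

Run:
```python
from h import *
where(ST,SY);T,o=cur(); plan(T,tgt(pl((*ST[:2],SY),(.002,0,.066))[0],SY,30),4)
```

```text
t 13.03 grasp-local mm [  4.1 -18.9  38.7] tcp [0.5516 0.1695 0.0865] rotvec err from phi [29.83 -0.39  0.43] op 0.599 F [ 0.6 -0.3  1.1] q [-0.19  0.39  1.76  0.54  1.19  1.03]
4 x [ -0.003 0.004 0.054 0.001 -0.001 0.002 ] mm/row 10.8 deg/row 0.15
```

Emit:
{"name": "arm_command", "arguments": {"motion": "-0.003 0.004 0.054 0.001 -0.001 0.002 0.6; -0.003 0.004 0.054 0.001 -0.001 0.002 0.6; -0.003 0.004 0.054 0.001 -0.001 0.002 0.6; -0.003 0.004 0.054 0.001 -0.001 0.002 0.6; 0 0 0 0 0 0 0.6; 0 0 0 0 0 0 0.6"}}

```text
time_s: 13.53
eef_pos: [0.5497, 0.1886, 0.0467]
eef_rot: [-0.259, 0.965, 0.039, -0.008]
wrist_force: [-0.5, 0.2, 0.6]
opening: 0.596
```

Run:
```python
from h import *
where(ST,SY);T,o=cur(); plan(T,tgt(pl((*ST[:2],SY),(.002,0,.066))[0],SY,30),1)
```

```text
t 13.53 grasp-local mm [ 3.8  0.2 -1.1] tcp [0.5497 0.1886 0.0467] rotvec err from phi [ 3.0e+01 -2.7e-01  2.0e-02] op 0.596 F [-0.5  0.2  0.6] q [-0.16  0.46  1.77  0.57  1.12  1.02]
1 x [ -0.009 -0.002 -0.005 0.000 -0.004 0.001 ] mm/row 2.2 deg/row 0.27
```

Emit:
{"name": "arm_command", "arguments": {"motion": "-0.005 0 0 0 0 0 0; 0 0 0 0 0 0 0; 0 0 0 0 0 0 0; 0 0 0 0 0 0 0; 0 0 0 0 0 0 0; 0 0 0 0 0 0 0; 0 0 0 0 0 0 0"}}

```text
time_s: 14.12
eef_pos: [0.5486, 0.1889, 0.0473]
eef_rot: [-0.259, 0.965, 0.039, -0.008]
wrist_force: [-0.2, 2.2, -2.2]
opening: 0.307
```

Run:
```python
from h import *
where(ST,SY);T,o=cur()
```

```text
t 14.12 grasp-local mm [ 2.7  0.6 -0.5] tcp [0.5486 0.1889 0.0473] rotvec err from phi [30.09 -0.27  0.  ] op 0.307 F [-0.2  2.2 -2.2] q [-0.16  0.46  1.77  0.57  1.12  1.02]
```

Run:
```python
from h import *
O=(-.0005,0,-.021)
T,o=cur();L=T.copy();L[2,3]+=.02;plan(T,L,2)
C=pl((*ST[:2],SY),(.0015,0,.086))[0]
plan(L,tc(C,SY,-30,O),12)
```

```text
2 x [ 0.000 -0.025 -0.043 0.000 0.000 0.000 ] mm/row 10.0 deg/row 0.00
12 x [ -0.000 0.009 -0.001 -0.083 -0.000 -0.000 ] mm/row 1.9 deg/row 5.01
```

Emit:
{"name": "arm_command", "arguments": {"motion": "0 -0.025 -0.043 0 0 0 0; 0 -0.025 -0.043 0 0 0 0; 0 0.009 -0.001 -0.083 0 0 0; 0 0.009 -0.001 -0.083 0 0 0; 0 0.009 -0.001 -0.083 0 0 0; 0 0.009 -0.001 -0.083 0 0 0; 0 0.009 -0.001 -0.083 0 0 0; 0 0.009 -0.001 -0.083 0 0 0; 0 0 0 0 0 0 0"}}

```text
time_s: 14.87
eef_pos: [0.553, 0.1733, 0.0743]
eef_rot: [0.011, 0.999, 0.035, 0.007]
wrist_force: [-0.1, 0.8, -3.0]
opening: 0.31
```

Run:
```python
from h import *
O=(-.0005,0,-.021)
cellpos(ST,SY,O)
T,o=cur()
C=pl((*ST[:2],SY),(.0015,0,.086))[0]
plan(T,tc(C,SY,-30,O),6)
```

```text
t 14.87 cell-local mm [ 5.2 -4.3 29.2] rv [-1.28 -0.78 -0.66] op 0.31 F [-0.1  0.8 -3. ] tq [0.06 0.06 0.04] q [ 0.11  0.37  1.71 -0.03  1.04  1.63]
6 x [ -0.003 0.003 0.006 -0.080 -0.002 -0.002 ] mm/row 1.6 deg/row 4.79
```

Emit:
{"name": "arm_command", "arguments": {"motion": "-0.003 0.003 0.006 -0.08 0.002 0.002 0; -0.003 0.003 0.006 -0.08 0.002 0.002 0; -0.003 0.003 0.006 -0.08 0.002 0.002 0; -0.003 0.003 0.006 -0.08 0.002 0.002 0; -0.003 0.003 0.006 -0.08 0.002 0.002 0; -0.003 0.003 0.006 -0.07 0.002 0.002 0; 0 0 0 0 0 0 0; 0 0 0 0 0 0 0"}}

```text
time_s: 15.53
eef_pos: [0.5505, 0.1668, 0.0726]
eef_rot: [0.254, 0.967, 0.022, 0.02]
wrist_force: [0.2, -0.1, -3.2]
opening: 0.306
```

Run:
```python
from h import *
from bench import *
import cv2
O=(-.0005,0,-.021)
cellpos(ST,SY,O)
T,o=cur()
plan(T,tc(pl((*ST[:2],SY),(.0015,0,.086))[0],SY,-30,O),1)
for n in("top","side"): cv2.imwrite(f"pics/{n}9.png",camera(n)["img"][:,:,::-1])
a=cv2.imread("pics/top9.png");b=cv2.imread("pics/side9.png")
cv2.imwrite("pics/c11.png",np.hstack([cv2.resize(a[140:240,200:280],None,fx=5,fy=5,interpolation=2),cv2.resize(b[160:260,205:285],None,fx=5,fy=5,interpolation=2)]))
```

```text
t 15.53 cell-local mm [ 2.2 -0.7 24.9] rv [-29.52  -1.17  -2.04] op 0.306 F [ 0.2 -0.1 -3.2] tq [ 0.45  0.05 -0.  ] q [ 0.35  0.53  1.6  -0.54  1.21  2.12]
1 x [ -0.005 -0.014 0.020 -0.008 -0.010 -0.038 ] mm/row 5.0 deg/row 2.37
```

View pics/c11.png

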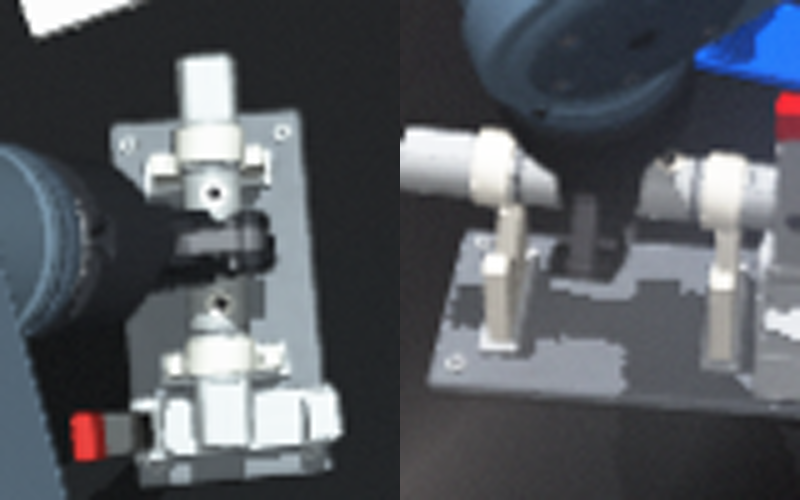

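Run:
```python
import cv2,numpy as np
a=cv2.imread("pics/top9.png")
g=a.mean(2)
np.set_printoptions(linewidth=200)
for r in list(range(148,158))+list(range(164,173))+[175,176,177,178,179]+list(range(196,206))+list(range(207,218))+list(range(218,228)): print(r,g[r,230:256].astype(int))
cv2.imwrite("pics/c12.png",cv2.resize(a[145:235,225:265],None,fx=6.5,fy=6.5,interpolation=0))
```

```text
148 [37 37 36 37 38 36 37 37 37 37 38 37 36 37 38 37 38 37 37 38 37 38 37 37 37 36]
149 [37 38 37 38 37 38 38 36 38 36 37 38 36 37 37 38 38 37 37 36 37 37 37 38 39 37]
150 [37 38 36 37 37 38 39 45 57 60 71 74 77 84 92 69 45 37 37 37 37 37 37 37 37 38]
151 [ 37  38  35  36  37  55  83 128 156 160 177 183 188 197 206 150  76  40  37  37  37  37  36  38  38  37]
152 [ 37  37  38  39  37 102 158 235 247 247 248 246 248 248 246 205 122  56  36  38  37  37  36  37  37  38]
153 [ 36  39  37  38  38 112 156 234 247 247 248 247 248 248 246 215 129  56  37  38  37  39  37  37  38  36]
154 [ 36  36  38  37  37  91 152 235 247 248 248 247 248 248 246 219 134  59  36  36  37  37  38  38  38  37]
155 [ 37  36  37  37  37  89 149 232 247 248 248 247 248 248 246 224 153  69  36  38  38  36  37  38  39  38]
156 [ 37  38  37  39  37  87 147 228 246 248 248 247 248 248 248 231 160  70  39  37  37  38  37  37  37  36]
157 [ 38  39  38  38  37  84 144 227 246 248 248 247 247 247 248 235 157  68  38  37  36  37  37  37  38  37]
164 [ 94 100 104 120 127 135 146 185 203 217 228 238 235 226 221 208 182 147 1
[... 4171 characters left out ...]
246 246 244 183 176 239 245 245 245 245]
222 [158 183 146 237 245 245 245 245 167 140 179 233 245 246 246 245 246 246 241 183 181 239 245 245 245 245]
223 [120 175 145 238 245 245 245 245 166 137 174 232 245 246 246 244 246 246 241 187 176 239 245 245 246 246]
224 [104 175 140 237 245 245 244 244 168 135 169 232 245 246 246 244 246 246 241 189 161 239 246 246 246 246]
225 [ 98 175 151 237 245 245 245 245 181 136 164 235 245 246 246 245 246 246 241 193 160 238 245 245 245 245]
226 [ 59 173 189 240 245 245 245 245 180 134 161 232 245 246 246 244 246 246 244 201 163 238 245 245 246 245]
227 [ 59 174 186 239 244 244 244 244 199 141 159 228 243 245 245 244 246 245 244 209 174 237 244 243 244 244]
```

View pics/c12.png

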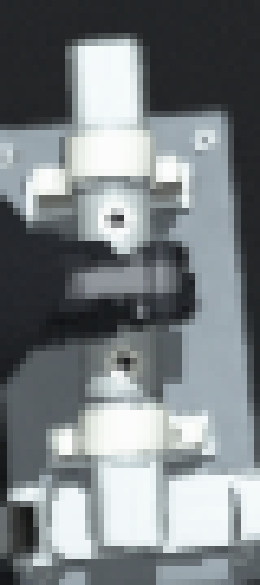

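Run:
```python
from h import *
O=(-.0005,0,-.021)
cellpos(ST,SY,O)
T,o=cur()
plan(T,tc(pl((*ST[:2],SY),(.0015,0,.074))[0],SY,-33,O),4)
```

```text
t 15.63 cell-local mm [ 2.3 -1.5 25.2] rv [-29.54  -1.2   -2.13] op 0.312 F [ 0.2 -0.5 -2.7] tq [0.45 0.03 0.01] q [ 0.35  0.52  1.6  -0.54  1.21  2.12]
4 x [ -0.002 -0.011 0.018 -0.014 -0.002 -0.010 ] mm/row 4.2 deg/row 1.05
```

Emit:
{"name": "arm_command", "arguments": {"motion": "-0.002 -0.011 0.018 -0.014 -0.002 -0.01 0; -0.002 -0.011 0.018 -0.014 -0.002 -0.01 0; -0.002 -0.011 0.018 -0.014 -0.002 -0.01 0; -0.002 -0.011 0.018 -0.014 -0.002 -0.01 0; 0 0 0 0 0 0 0; 0 0 0 0 0 0 0"}}

```text
time_s: 16.13
eef_pos: [0.5504, 0.1631, 0.0557]
eef_rot: [0.283, 0.958, 0.038, 0.01]
wrist_force: [-0.0, 0.5, -3.0]
opening: 0.31
```

Run:
```python
from h import *
O=(-.0005,0,-.021)
cellpos(ST,SY,O)
T,o=cur()
plan(T,tc(pl((*ST[:2],SY),(.0015,0,.067))[0],SY,-33,O),2)
```

```text
t 16.13 cell-local mm [ 2.1 -3.3  7.4] rv [-32.89   0.13  -0.06] op 0.31 F [-0.   0.5 -3. ] tq [ 0.49 -0.01 -0.01] q [ 0.37  0.58  1.57 -0.58  1.23  2.13]
2 x [ -0.001 -0.015 0.009 -0.001 0.001 -0.000 ] mm/row 3.6 deg/row 0.09
```

Emit:
{"name": "arm_command", "arguments": {"motion": "-0.001 -0.015 0.007 0 0 0 0; -0.001 -0.013 0.009 0 0 0 0; 0 -0.006 0.009 0 0 0 0"}}

```text
time_s: 16.38
eef_pos: [0.5499, 0.1664, 0.0476]
eef_rot: [0.283, 0.958, 0.038, 0.011]
wrist_force: [-4.8, 0.4, 12.9]
opening: 0.311
```

Run:
```python
from h import *
O=(-.0005,0,-.021)
cellpos(ST,SY,O)
```

```text
t 16.38 cell-local mm [ 1.9  0.  -0.7] rv [-32.89   0.11  -0.06] op 0.311 F [-4.8  0.4 12.9] tq [-0.72  0.55 -0.38] q [ 0.38  0.6   1.57 -0.58  1.22  2.14]
```

Contact (13 N). One more light push with release.

Emit:
{"name": "arm_command", "arguments": {"motion": "0 -0.004 0.006 0 0 0 0; 0 -0.003 0.005 0 0 0 0.6; 0 0 0 0 0 0 0.6; 0 0 0 0 0 0 0.6; 0 0 0 0 0 0 0.6; 0 0 -0.05 0 0 0 0.6; 0 0 -0.13 0 0 0 0.6; 0 0 -0.13 0 0 0 0.6; 0 0 -0.13 0 0 0 0.6; 0 0 -0.13 0 0 0 0.6"}}

```text
time_s: 17.22
eef_pos: [0.5426, 0.2277, 0.1433]
eef_rot: [0.286, 0.958, 0.038, 0.006]
wrist_force: [-0.1, -0.0, -0.0]
opening: 0.603
```

Emit:
{"name": "arm_command", "arguments": {"motion": "0 0 0 0 0 0 0.6; 0 0 0 0 0 0 0.6"}}

```text
time_s: 17.38
eef_pos: [0.5453, 0.2324, 0.1501]
eef_rot: [0.283, 0.958, 0.038, 0.011]
wrist_force: [-0.9, 0.4, -0.9]
opening: 0.599
```

Run:
```python
from h import *
from bench import *
import cv2
where(ST,SY)
for n in("top","side"): cv2.imwrite(f"pics/{n}10.png",camera(n)["img"][:,:,::-1])
a=cv2.imread("pics/top10.png");b=cv2.imread("pics/side10.png")
cv2.imwrite("pics/c13.png",np.hstack([cv2.resize(a[145:235,205:269],None,fx=6,fy=6,interpolation=2),cv2.resize(b[160:250,205:269],None,fx=6,fy=6,interpolation=2)]))
g=a.mean(2)
np.set_printoptions(linewidth=200)
for r in list(range(154,163,2))+list(range(178,183))+list(range(200,206))+[220,222,224]: print(r,g[r,230:256].astype(int))
```

```text
t 17.38 grasp-local mm [  3.1  66.1 101.7] tcp [0.5453 0.2324 0.1501] rotvec err from phi [-3.296e+01  2.000e-02 -1.300e-01] op 0.599 F [-0.9  0.4 -0.9] q [ 0.47  0.52  1.45 -0.53  1.44  2.11]
154 [ 38  37  37  37  70 172 242 248 248 247 246 249 249 240 171  83  43  37  38  37  38  35  37  38  38  38]
156 [ 37  38  38  37 111 162 237 248 248 248 248 249 249 244 182  91  44  38  36  37  37  38  37  37  37  36]
158 [ 38  38  38  38  81 146 239 248 248 248 247 249 249 247 194 114  54  36  38  37  38  38  36  38  37  37]
160 [ 38  38  38  37  60 137 234 247 249 249 247 249 249 246 205 138  66  37  38  38  38  36  36  37  39  37]
162 [ 38  36  38  37  49 134 225 246 248 248 247 248 249 247 225 149  80  74  79  77  77  79  87  94  98 105]
178 [156 136 127 117 106 102 129 166 189 218 248 248 226 240 219 196 168 105  89  89  89  90 157 168 168 167]
179 [ 98  89  92  92  92  92 129 163 188 241 230 120  59 243 219 196 172 112  89  89  90 106 160 169 167 166]
180 [111  92  91  91  91  92 110 157 185 229 215 117  92 226 183 191 174 123 108 108 110 159 168 167 166 165]
181 [124 110 109 110 109  9
[... 482 characters left out ...]
226 198 171 140 161 169 170 171 171 172]
203 [170 169 170 169 170 169 170 126 129 162 187 210 247 250 250 226 210 200 174 145 163 168 170 172 172 171]
204 [170 169 169 169 170 170 170 169 127 157 184 205 220 233 232 223 213 202 177 143 164 169 170 170 170 171]
205 [171 169 170 170 171 170 170 170 126 152 176 194 212 224 224 213 199 191 170 136 164 170 171 168 169 170]
220 [238 217 148 172 238 244 246 246 246 162 139 227 246 247 247 247 248 248 246 201 147 238 246 246 246 246]
222 [159 183 146 238 245 245 245 245 245 167 140 219 245 247 247 247 247 247 248 233 173 204 241 245 245 246]
224 [104 175 140 237 245 244 244 244 244 166 135 195 239 247 247 247 247 248 248 238 172 168 240 246 246 246]
```

View pics/c13.png

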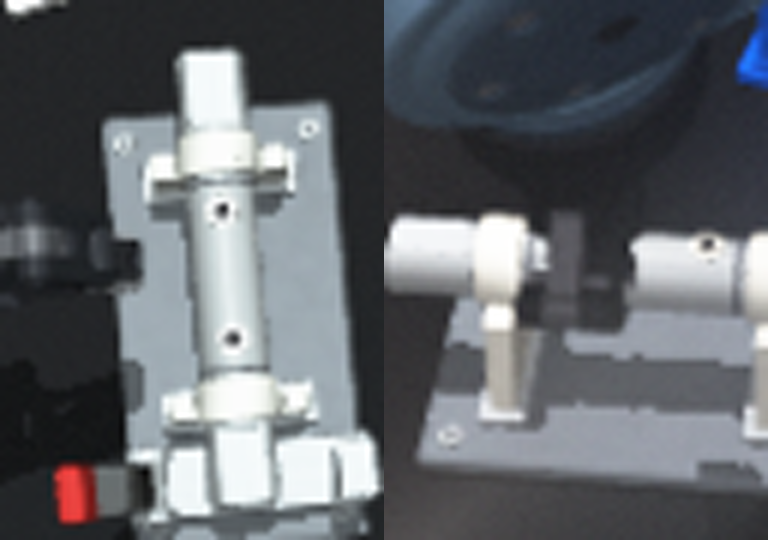

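```bash
cat >> h.py <<'E'
def tl(x,y,z,phi=0,yaw=SY):
    T=np.eye(4);T[:3,:3]=Rt(yaw,phi);T[:3,3]=pl((*ST[:2],SY),(x,y,z))[0];return T
def loc():
    T,o=cur();A=R.from_euler("z",SY).as_matrix().T
    print("t",round(o["time_s"],2),"tcp local mm",np.round(1000*A@(T[:3,3]-[ST[0],ST[1],0]),1),"rv",np.round(R.from_matrix(A@T[:3,:3]@R0).as_rotvec(degrees=True),1),"op",round(o["opening"],3),"F",np.round(o["wrist_force"],1),"q",np.round(o["q"],2))
    return T
E
python3 - <<'E'
from h import *
T=loc(); A=tl(0,.09,.26); plan(T,A,10); plan(A,tl(-.08,.11,.25),4)
E
```

```text
t 17.48 tcp local mm [  3.   54.1 149.5] rv [-33.    0.1  -0.2] op 0.6 F [ 0.5  0.1 -0.2] q [ 0.47  0.52  1.45 -0.53  1.44  2.11]
10 x [ -0.002 0.000 -0.059 0.055 0.000 -0.000 ] mm/row 11.8 deg/row 3.30
4 x [ -0.100 -0.025 0.013 0.000 0.000 -0.000 ] mm/row 20.8 deg/row 0.00
```

Emit:
{"name": "arm_command", "arguments": {"motion": "-0.002 0 -0.059 0.055 0 0 0; -0.002 0 -0.059 0.055 0 0 0; -0.002 0 -0.059 0.055 0 0 0; -0.002 0 -0.059 0.055 0 0 0; -0.002 0 -0.059 0.055 0 0 0; -0.002 0 -0.059 0.055 0 0 0; -0.002 0 -0.059 0.055 0 0 0; -0.002 0 -0.059 0.055 0 0 0; -0.002 0 -0.059 0.055 0 0 0; 0 0 0 0 0 0 0"}}

```text
time_s: 18.32
eef_pos: [0.5327, 0.2602, 0.2356]
eef_rot: [0.022, 0.999, 0.037, -0.013]
wrist_force: [1.3, 0.2, 0.6]
opening: 0.003
```

Run:
```python
from h import *
T=loc(); plan(T,tl(-.08,.11,.25),5)
```

```text
t 18.32 tcp local mm [ -7.3  83.4 235.6] rv [-2.4  1.5 -0.4] op 0.003 F [1.3 0.2 0.6] q [ 0.27  0.25  1.52 -0.04  1.41  1.78]
5 x [ -0.073 -0.026 -0.014 0.008 0.005 -0.001 ] mm/row 15.8 deg/row 0.58
```

Emit:
{"name": "arm_command", "arguments": {"motion": "-0.073 -0.026 -0.014 0.008 -0.005 0 0; -0.073 -0.026 -0.014 0.008 -0.005 0 0; -0.073 -0.026 -0.014 0.008 -0.005 0 0; -0.073 -0.026 -0.014 0.008 -0.005 0 0; -0.073 -0.026 0 0.005 -0.005 0 0; 0 0 0 0 0 0 0; 0 0 0 0 0 0 0"}}

```text
time_s: 18.9
eef_pos: [0.4525, 0.2753, 0.2377]
eef_rot: [0.01, 0.999, 0.031, -0.035]
wrist_force: [-0.0, -1.3, -0.6]
opening: -0.001
```

Run:
```python
from h import *
from bench import *
import cv2
T=loc(); plan(T,tl(-.08,.105,.165),5)
for n in("top","side"): cv2.imwrite(f"pics/{n}11.png",camera(n)["img"][:,:,::-1])
a=cv2.imread("pics/top11.png");b=cv2.imread("pics/side11.png")
cv2.imwrite("pics/c14.png",np.hstack([cv2.resize(a[145:265,170:280],None,fx=3.5,fy=3.5,interpolation=2),cv2.resize(b[130:250,205:315],None,fx=3.5,fy=3.5,interpolation=2)]))
```

```text
t 18.9 tcp local mm [-85.9 105.  237.7] rv [-1.   4.  -1.1] op -0.001 F [-0.  -1.3 -0.6] q [ 0.32  0.13  1.66 -0.    1.43  1.83]
5 x [ 0.009 -0.001 0.072 0.003 0.013 -0.004 ] mm/row 14.6 deg/row 0.86
```

View pics/c14.png

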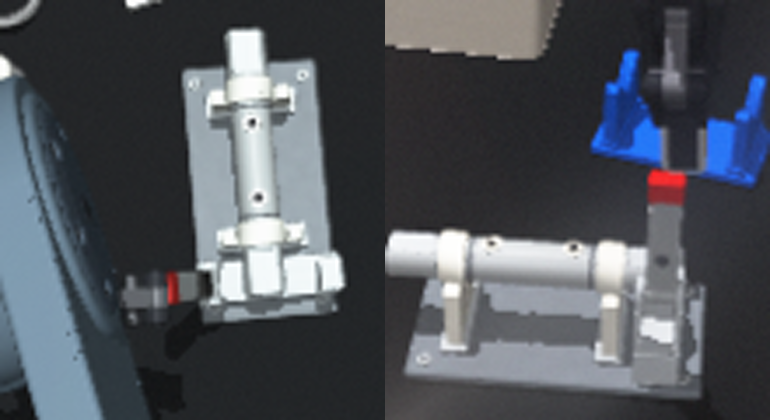

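Emit:
{"name": "arm_command", "arguments": {"motion": "0.009 -0.002 0.072 0.003 0.013 -0.004 0; 0.009 -0.002 0.072 0.003 0.013 -0.004 0; 0.009 -0.002 0.072 0.003 0.013 -0.004 0; 0.009 -0.002 0.072 0.003 0.013 -0.004 0; 0.009 -0.002 0.05 0.003 0.013 -0.004 0; 0 0 0 0 0 0 0; 0 0 0 0 0 0 0"}}

```text
time_s: 19.58
eef_pos: [0.4644, 0.2745, 0.1648]
eef_rot: [0.003, 0.999, 0.04, 0.001]
wrist_force: [-0.1, -1.1, 0.7]
opening: 0.001
```

Run:
```python
from h import *
T=loc(); 
p=None
for th in np.arange(1.7,-.01,-.17):
    r=85 if th>.3 else 85
    y=38-r*np.cos(th)+4.5*np.sin(th)+14.5; z=86.5+r*np.sin(th)+4.5*np.cos(th)
    print(round(th,2),round(y,1),round(z,1), "" if p is None else (round(-(y-p[0])/200,3),round(-(z-p[1])/200,3))); p=(y,z)
```

```text
t 19.58 tcp local mm [-74.2 103.3 164.8] rv [-0.3 -0.1 -0.1] op 0.001 F [-0.1 -1.1  0.7] q [ 0.32  0.17  1.76 -0.01  1.21  1.81]
1.7 67.9 170.2 
1.53 53.5 171.6 (np.float64(0.072), np.float64(-0.007))
1.36 39.1 170.6 (np.float64(0.072), np.float64(0.005))
1.19 25.1 167.1 (np.float64(0.07), np.float64(0.017))
1.02 11.8 161.3 (np.float64(0.066), np.float64(0.029))
0.85 -0.2 153.3 (np.float64(0.06), np.float64(0.04))
0.68 -10.8 143.4 (np.float64(0.053), np.float64(0.049))
0.51 -19.5 131.9 (np.float64(0.044), np.float64(0.058))
0.34 -26.1 119.1 (np.float64(0.033), np.float64(0.064))
0.17 -30.5 105.3 (np.float64(0.022), np.float64(0.069))
0.0 -32.5 91.0 (np.float64(0.01), np.float64(0.072))
```

Emit:
{"name": "arm_command", "arguments": {"motion": "-0.015 0.06 -0.01 0 0 0 0; -0.015 0.06 -0.01 0 0 0 0; 0 0.05 0 0 0 0 0; 0 0.05 0 0 0 0 0; 0 0.05 0 0 0 0 0; 0 0.05 0 0 0 0 0; 0 0.05 0 0 0 0 0; 0 0 0 0 0 0 0; 0 0 0 0 0 0 0"}}

```text
time_s: 20.33
eef_pos: [0.4672, 0.191, 0.1732]
eef_rot: [0.003, 0.999, 0.038, 0.003]
wrist_force: [0.5, 0.9, -0.6]
opening: 0.001
```

Run:
```python
from h import *
from bench import *
import cv2
T=loc()
for n in("top","side"): cv2.imwrite(f"pics/{n}12.png",camera(n)["img"][:,:,::-1])
a=cv2.imread("pics/top12.png");b=cv2.imread("pics/side12.png")
cv2.imwrite("pics/c15.png",np.hstack([cv2.resize(a[145:265,170:280],None,fx=3.5,fy=3.5,interpolation=2),cv2.resize(b[130:250,205:315],None,fx=3.5,fy=3.5,interpolation=2)]))
```

```text
t 20.33 tcp local mm [-78.1  19.9 173.2] rv [-0.4 -0.4 -0.3] op 0.001 F [ 0.5  0.9 -0.6] q [ 0.16  0.08  1.84 -0.01  1.21  1.65]
```

View pics/c15.png

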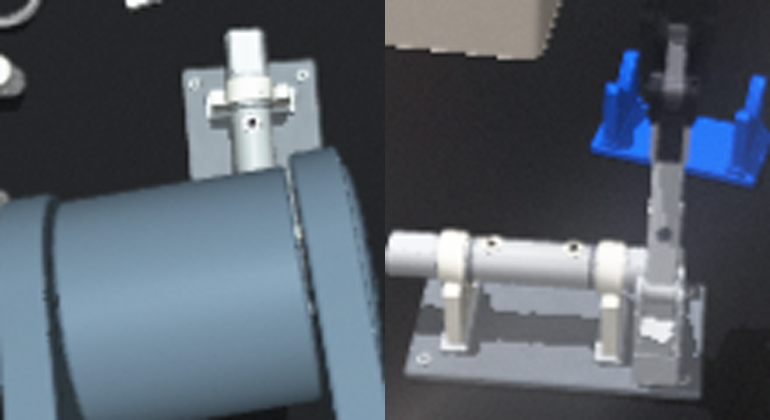

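Emit:
{"name": "arm_command", "arguments": {"motion": "-0.005 0.04 0.033 0 0 0 0; -0.005 0.04 0.033 0 0 0 0; 0 0.03 0.025 0 0 0 0; 0 0.03 0.025 0 0 0 0; 0 0.03 0.033 0 0 0 0; 0 0.03 0.033 0 0 0 0; 0 0.025 0.037 0 0 0 0; 0 0.025 0.037 0 0 0 0; 0 0.015 0.03 0 0 0 0; 0 0 0 0 0 0 0"}}

```text
time_s: 21.27
eef_pos: [0.4688, 0.1336, 0.1088]
eef_rot: [0.003, 0.999, 0.04, 0.002]
wrist_force: [0.7, -0.2, 1.1]
opening: -0.004
```

Run:
```python
from h import *
from bench import *
import cv2
T=loc()
for n in("top","side"): cv2.imwrite(f"pics/{n}13.png",camera(n)["img"][:,:,::-1])
a=cv2.imread("pics/top13.png");b=cv2.imread("pics/side13.png")
cv2.imwrite("pics/c16.png",np.hstack([cv2.resize(a[145:265,170:280],None,fx=3.5,fy=3.5,interpolation=2),cv2.resize(b[130:250,205:315],None,fx=3.5,fy=3.5,interpolation=2)]))
```

```text
t 21.27 tcp local mm [-81.2 -37.5 108.8] rv [-0.4 -0.2 -0.1] op -0.004 F [ 0.7 -0.2  1.1] q [ 0.04  0.14  1.93 -0.01  1.07  1.53]
```

View pics/c16.png

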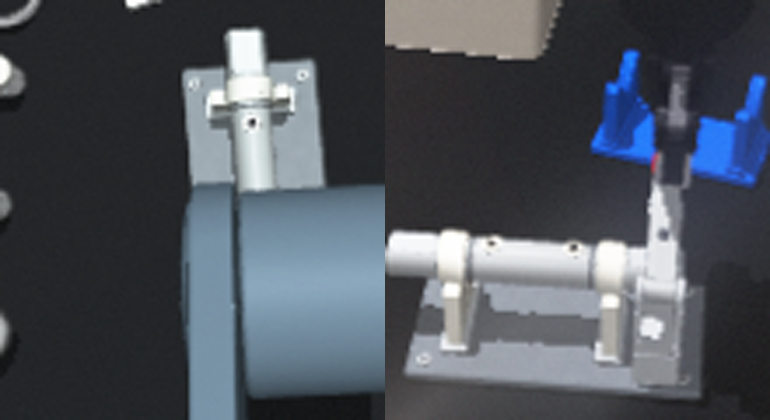

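Emit:
{"name": "arm_command", "arguments": {"motion": "0.005 0.02 0.025 0 0 0 0; 0.005 0.015 0.025 0 0 0 0; 0 0.015 0.025 0 0 0 0; 0 0 0 0 0 0 0"}}

```text
time_s: 21.7
eef_pos: [0.4737, 0.1242, 0.095]
eef_rot: [0.003, 0.999, 0.041, 0.004]
wrist_force: [-0.5, -0.2, -0.3]
opening: 0.002
```

Run:
```python
from h import *
T=loc()
```

```text
t 21.7 tcp local mm [-77.1 -47.3  95. ] rv [-0.3 -0.5  0. ] op 0.002 F [-0.5 -0.2 -0.3] q [ 0.02  0.16  1.93 -0.01  1.04  1.51]
```

Emit:
{"name": "arm_command", "arguments": {"motion": "-0.005 0.01 0.015 0 0 0 0; -0.005 0.005 0.015 0 0 0 0; 0 0 0.015 0 0 0 0"}}

```text
time_s: 21.95
eef_pos: [0.4737, 0.1216, 0.0899]
eef_rot: [0.002, 0.999, 0.041, 0.005]
wrist_force: [-20.8, -2.2, 47.7]
opening: 0.002
```

Run:
```python
from h import *
T=loc()
```

```text
t 21.95 tcp local mm [-77.3 -49.9  89.9] rv [-0.3 -0.6  0. ] op 0.002 F [-20.8  -2.2  47.7] q [ 0.01  0.17  1.94 -0.    1.02  1.5 ]
```

Emit:
{"name": "arm_command", "arguments": {"motion": "0 0 -0.03 0 0 0 0; 0 0 -0.08 0 0 0 0; 0 0 -0.12 0 0 0 0; 0 0 -0.15 0 0 0 0; 0 -0.1 -0.15 0 0 0 0; 0 0.15 -0.15 0 0 0 0; 0 0.18 0 0 0 0 0; 0 0.18 0 0 0 0 0; 0 0.18 0 0 0 0 0; 0 0.18 0 0 0 0 0"}}

```text
time_s: 22.78
eef_pos: [0.4847, -0.0247, 0.2338]
eef_rot: [0.002, 0.999, 0.052, 0.007]
wrist_force: [1.9, -0.2, 0.5]
opening: -0.003
```

Emit:
{"name": "arm_command", "arguments": {"motion": "0 0.15 0 0 0 0 0; 0 0.15 0 0 0 0 0; 0 0 0 0 0 0 0; 0 0 0 0 0 0 0; 0 0 0 0 0 0 0"}}

```text
time_s: 23.2
eef_pos: [0.4908, -0.0945, 0.2344]
eef_rot: [0.004, 0.999, 0.048, 0.008]
wrist_force: [-0.1, -0.8, -0.2]
opening: -0.002
```

Run:
```python
from h import *
from bench import *
import cv2
T=loc()
for n in("top","side"): cv2.imwrite(f"pics/{n}14.png",camera(n)["img"][:,:,::-1])
a=cv2.imread("pics/top14.png");b=cv2.imread("pics/side14.png")
cv2.imwrite("pics/c17.png",np.hstack([cv2.resize(a[145:245,205:271],None,fx=6,fy=6,interpolation=2),cv2.resize(b[165:265,205:305],None,fx=4,fy=6,interpolation=2)]))
for n in("top","side"):
  for t in("keeper","keeper_tip","cell_port","beaker_mid","vial_a_mid"): print(n,t,[(np.round(d["box"],1).tolist(),round(d["conf"],2)) for d in search_frame(n,t)])
g=a.mean(2)
np.set_printoptions(linewidth=200)
for r in list(range(154,163,2))+list(range(178,183))+list(range(200,206))+[220,222,224]: print(r,g[r,230:256].astype(int))
for th in (0,.045,.09,.15):
    y=.038-.098*np.cos(th)+.0045*np.sin(th); z=.0865+.098*np.sin(th)+.0045*np.cos(th)
    P=pl((*ST[:2],SY),[(-.08,y,z)]);print(th,(proj("top",P)-[205,145])*6,(proj("side",P)-[205,165])*[4,6])
```

```text
t 23.2 tcp local mm [ -77.8 -266.6  234.4] rv [-0.5 -0.9  0.8] op -0.002 F [-0.1 -0.8 -0.2] q [-0.43 -0.01  1.8   0.    1.33  1.05]
top keeper [([224.4, 217.0, 274.5, 231.5], 0.77)]
top keeper_tip [([225.9, 220.2, 271.6, 229.9], 0.94)]
top cell_port [([235.5, 153.6, 250.2, 222.9], 0.92)]
top beaker_mid [([148.0, 230.4, 172.7, 251.2], 0.71)]
top vial_a_mid []
side keeper [([276.2, 176.8, 293.2, 216.8], 0.73)]
side keeper_tip [([278.5, 178.8, 288.8, 214.8], 0.88)]
side cell_port [([204.4, 195.0, 278.9, 213.5], 0.96)]
side beaker_mid [([277.5, 280.0, 305.9, 320.6], 0.79), ([208.7, 179.8, 296.5, 244.1], 0.74), ([260.9, 143.6, 314.2, 183.8], 0.59)]
side vial_a_mid [([230.4, 279.0, 248.1, 302.1], 0.75)]
154 [ 37  38  36  37  67 185 243 248 248 246 246 249 249 236 175  83  40  37  37  36  36  37  38  38  38  36]
156 [ 38  37  37  37 117 172 237 247 248 248 248 249 249 243 180  87  42  38  36  38  38  36  38  38  37  37]
158 [ 38  36  39  38  84 151 237 247 248 248 247 249 249 245 188 114  55  38  38  37  38  37  37  37  36  38]
160 [ 38  38  38  37  62 138 235 247 248 249 247 249 249 245 19
[... 1254 characters left out ...]
2]
205 [171 171 170 170 172 171 172 170 127 153 175 195 211 225 224 214 203 192 169 136 164 171 171 169 171 172]
220 [238 218 150 172 238 245 243 244 243 159 138 229 244 245 246 245 247 228 218 190 167 209 227 220 224 231]
222 [208 192 210 232 237 236 237 239 241 241 242 240 239 239 234 231 230 236 238 238 237 237 237 237 237 236]
224 [223 215 231 235 235 234 234 234 233 233 234 233 234 201 128 110 110 122 224 235 235 235 235 235 234 234]
0 [[394.40955423 462.9505062 ]] [[324.19649165  96.90927062]]
0.045 [[394.29856551 463.07166976]] [[324.56669925  88.45346106]]
0.09 [[393.6798093  463.23809512]] [[324.92402635  80.30429263]]
0.15 [[392.05360915 463.53100558]] [[325.37919736  69.94400437]]
```

View pics/c17.png

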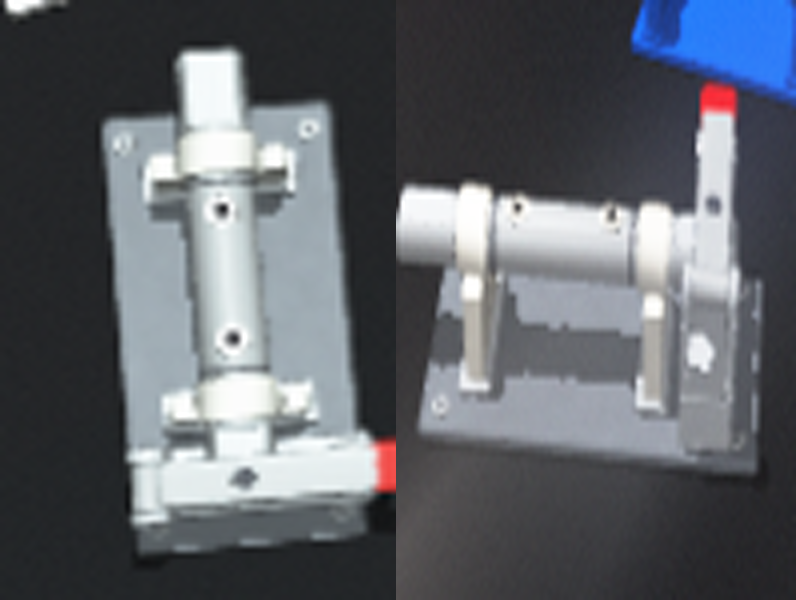

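```bash
python3 -c "
from bench import *
print(hand_in())"
```

```text
the job is handed in; nothing more can be done
None
```

The job is handed in: the flow cell lies in the filling stand's Vs with ports and flats up, and the keeper is pressed home on its end flat. It took about 23 s of the 72 s allowed, and `hand_in()` reports no verdict.

**What I did**
- I took the cell out of the rest with the gripper tilted 30° to the right and laid it in the Vs tilted 30° to the left.
- I took it again, lifted it about 2 cm clear of the Vs and turned it the remaining 63° or so there, rather than rolling it in contact. I then set it back gently.
- I swung the keeper over with the closed fingers and pressed it down. The wrist force peaked at 48 N, with the fingertips at 90 mm; the closed height is 91 mm.

**Last checks**
- **Ports and flats:** after I released the cell, the top picture put them within about 1–2° of straight up. They looked the same after the keeper was closed.
- **Position:** measured after the first lay, the rings were about 2 mm lengthways from the Vs and under 1 mm sideways. Their height read 0.7–1.5 mm above nominal, which is within camera error. I did not measure this again after the final turn.
- **Keeper:** the side picture put the tab at about 0.01 rad.
- **Arm:** it ended clear of everything, with the wrist force close to zero.

**Weaker evidence**
- The last search found the beaker, and vial A in the side camera only, each within 2–3 pixels of where it started. I did not search for vial B again. The planned path kept the gripper and arm clear of all three.

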